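# Raise the press guard to the loading height

### The arm

A 6-joint arm with a two-finger parallel gripper is mounted at the origin on the work surface. World frame = base frame: x ahead of the robot, y to its left, z up, the work surface at z = 0. Lengths are in m, angles in degrees, forces in N, time in s.
With the tool pointing down it reaches from about 0.4 to 0.825 m from the base axis. Payload 7 kg.
Tool frame: the origin (TCP) lies midway between the tips of the shut fingers; the grasp point (between the pads) lies ctrl.tcp_to_grasp behind it (ctrl.tcp_to_grasp is the distance from the TCP to the grasp point, in m); y points along the fingers, z is the direction in which the jaws open and shut, and the axes are right-handed (so a half turn about y gives the same grasp; the last joint's range is limited). The gripper opens to 88 mm and grips with 3 to 60 N. Pads are 19 mm wide; open, the fingers measure 130 mm over their backs; the gripper's body (78 mm by 193 mm) begins 47 mm behind the grasp point.
Start: joints at [87.153, 20.546, 0.682, 0, -70.136, -16.507], TCP at [0.224, 0.637, 0.192] pointing down, gripper open.
Joint ranges: [-176.03, 176.03], [-82.01, 121.73], [-58.28, 71.71], [-173.87, 95.51], [-174.79, -0.11], [-173.66, 173.66]. Speed limits (degrees/s): [136.94, 136.94, 172.46, 180, 180, 180].

### API

Orientations are given as [roll, pitch, yaw] about the fixed x, y, z axes, in that order (R = Rz(yaw) Ry(pitch) Rx(roll)).
In Python, from plant import ctrl, snapshot, silhouettes gives the robot as it stands.
- The arm moves only by the shell command python3 -m pendant 'ROWS'. ROWS is JSON, a list that holds one entry, the list of rows, each a list of 7 numbers: the shift along the tool's x, y, z in cm, then the turn, a rotation vector about the tool's x, y, z in degrees, then the opening, from 0 (shut) to 1 (fully open). In form: [[[x, y, z, rx, ry, rz, hand], ...]]. A call has 1 to 12 rows; each row shifts and turns the commanded pose from where the row before left it, along the tool's axes as they then stand; what a row does not reach is not made up. A row lasts 1/12 s, in which the tool goes at most 41.7 mm and 7.16 degrees, less where a joint would pass 70% of its speed; a pose out of reach is approached as far as the arm can. A call with a gripper value outside its range is refused whole. The fingers move at their own pace and stop on an object; the grip force is fixed at half the most. Time passes only in rows, so rows that do not move let the fingers close. It gives the time, the measured TCP pose, the force and the opening at its end, in the units of the state.
- ctrl.get_obs(): the state, without advancing time (a new reading comes with each control period).
- snapshot(name): name is "scene" or "top"; returns a dict with "image" (420x560x3 uint8, red, green, blue), "camera_matrix" (3x3 intrinsics, pixels), "eye" and "orientation" of the camera in the world. Camera axes: x right, y down, z forward; pixel columns grow to the right and rows downward; lengths in m; the calibration is good to about 2 mm. A picture is of the moment at which its call begins. There is no depth.
- ctrl.close_job(): hands the job in, once; it reports no verdict.
Trained networks look in a picture, given as the dict that the camera call returned (one of the last four; its "shot" number tells which), for a name from the list of things; names that differ only in an ending like _2 or _b are one class to them, and where a whole thing is asked for, a point or a joint stands for the part that bears it (a point fixed in the world has none). Each returns a list of dicts, best first, with "confidence" (0 to 1); they miss things now and then, are a little off and sometimes report something else, mostly with a low value. They report only what shows in the picture. A call takes as long as a camera call.
- silhouettes(picture, thing): "mask" (420x560 bool, what is visible of it) and "bbox" ([left, top, width, height] in pixels, round what is visible of it).
The state is a dict: "clock": time; "joint_pos": joint angles; "qvel": joint speeds; "tau": joint torques, N m; "tool_pos": TCP position; "orientation": TCP orientation; "force": force on the tool from outside, world axes, zero at the start; "moment": the same for the moment, N m; "opening": finger opening in m.
Only numpy, scipy, OpenCV 4.12 (cv2) and the standard library are available. Lean on these libraries where they do the work, as an engineer would, in place of code of your own. Each camera call takes 0.05 s, during which the arm holds its last target.

### The job

The bench press's sliding guard window must be opened for loading: with your fingers beneath the lip along its lower edge, push the window smoothly and unhurriedly up until the lip is level with the tip of the pointer on the right-hand column, then take the hand away and leave the window standing there. Only push, do not pinch the lip, and leave the pointer, the bearing on the press bed and the parts standing round the press where they are.

Things in the scene. Friction and masses are not known exactly. Their poses are not given: they have to be found in the camera images.
- press: Green bench press, fixed, 430 mm wide (with pump to y = -275), 695 high. Origin on the bench under the middle of the window's plane; x points from its front (robot's side) into it, y to its left column, z up. Aluminium guide columns 36 deep, 34 wide, 615 high at y = +-164. Feet 50 wide, 30 high at y = +-190 reach forward to x = -30. Bed (top at z 105) from x = 25 back. Clear below the lip.
- window (a joint): Height of the clear guard window above its closed place, in m, 0 to 0.22, up positive; the lip's centre is 0.130 + this above the bench. Starts at 0 to 0.04. Slides straight up and down, balanced by counterweights on the columns (1.8 kg moving in all), takes about 2 to 5 N to move either way and stays where it is left.
- lip_edge (a point): Centre of the rolled front edge of the window's lip, half-way along it: an aluminium bead 12 mm in diameter, 270 long along the press's y. Behind it the lip is a level plate 8 mm thick, running back to the window's plane 46 mm behind this point, where a rail (to 26 mm above the lip's centre) and the clear pane rise; the window reaches 246 mm above the lip. Axes as the press's.
- pointer_tip (a point): Tip of the small steel pointer clamped on the front of the right-hand (press -y) column, 142 mm right of the window's middle, 18 mm behind lip_edge. It shows the wanted height of the lip's centre, 230 to 315 mm above the bench. A bar 70 mm wide, 18 high, with a clamp nut (front 46 mm before the window's plane) and a pointed cone 19 long that points at the window. The lip passes beside it.
- bearing_mid (a point): Centre of a ball bearing, 62 mm in diameter and 16 high, lying loose on the press bed behind the window. Leave it.
- mandrel_mid (a point): A point 50 mm up in a stepped steel mandrel, 48 mm in diameter at the foot, 105 high, standing loose on the bench beside the press. Leave it.
- sleeve_mid (a point): Centre of a steel sleeve, 60 mm in diameter, 55 high, standing loose on the bench beside the press. Leave it.
- grease_can_mid (a point): Centre of a grey can, 80 mm in diameter, 85 high, standing loose on the bench beside the press. Leave it.

How it is judged (in metres and radians):
On the way:
1. the fingers push the window up from beneath its lip ((contact force between the fingers and window_c0 above 0.8 N or contact force between the fingers and window_c1 above 0.8 N) and velocity of joint window above 0.004 m/s), for 0.2 s.
At the end, for the whole second after the job is handed in: The window is at rest with the lip's centre within 10 mm of the height of the pointer's tip, and the bearing, mandrel, sleeve and can are within 15 mm of where they began (z of lip_edge in the frame of pointer_tip between -0.01 and 0.01 m and velocity of joint window between -0.004 and 0.004 m/s and distance of each of bearing_mid, mandrel_mid, sleeve_mid, grease_can_mid from where it was at the start of the episode below 0.015 m); the robot touches nothing.
It fails at once if the lip is pinched (fingers press on its top and from beneath at once) (contact force between the fingers and window_c2 above 1.5 N and (contact force between the fingers and window_c0 above 1.5 N or contact force between the fingers and window_c1 above 1.5 N)).
It fails at once if the window is shot up or down (faster than 0.3 m/s) (velocity of joint window above 0.3 m/s or velocity of joint window below -0.3 m/s).
It fails at once if the pointer is shifted by more than 4 mm (distance of pointer_tip from where it was at the start of the episode above 0.004 m).
It fails at once if a bystander is moved or lifted by more than 15 mm (distance of any of bearing_mid, mandrel_mid, sleeve_mid, grease_can_mid from where it was at the start of the episode above 0.015 m).
It also fails if it takes over 45 s, if anything falls off the work surface, if the arm or the gripper's body presses on something with over 40 N, if the wrist force passes 120 N, or if a joint passes its speed limit or range.

## Working session

There is one attempt and no reset: what is moved stays moved. The work goes in short steps, Python scripts to look and compute and a shell command to move; the robot and the scene stay as the last step left them, time stands still between calls to the robot, and variables do not carry over. Pictures are saved under pics/ and viewed, and the job is handed in when it is done.

```bash
mkdir -p pics; ls; python3 - <<'E'
from plant import ctrl,snapshot,silhouettes
import cv2,pickle
print(ctrl.get_obs(), ctrl.tcp_to_grasp)
for n in("scene","top"):
    s=snapshot(n); cv2.imwrite(f"pics/{n}0.png",s["image"][...,::-1]); pickle.dump(s,open(f"{n}0.pkl","wb"))
    print(n,s["camera_matrix"],s["eye"],s["orientation"])
    for t in("press","window","lip_edge","pointer_tip","bearing_mid","mandrel_mid","sleeve_mid","grease_can_mid"):
        for r in silhouettes(s,t)[:2]: print(t,round(r["confidence"],2),r["bbox"])
E
```

```text
pics
{'clock': 0.0, 'joint_pos': array([ 8.71519521e+01,  2.05907946e+01,  6.32526771e-01, -2.04246194e-02,
       -7.01355976e+01, -1.65075884e+01]), 'qvel': array([-0.0073801 ,  0.09415407,  0.01249282, -0.01706291,  0.03839295,
       -0.00934145]), 'tau': array([-4.89119520e-04, -5.82713056e+01,  2.93052810e+01,  6.99779972e+00,
        6.86680040e-03, -1.43165621e-04]), 'tool_pos': array([0.2235544 , 0.6363128 , 0.19081954]), 'orientation': array([-8.99045475e+01,  8.26480607e-03,  1.60637415e+02]), 'force': array([-0.4239154 ,  0.34414326, -0.02145586]), 'moment': array([ 0.00245346,  0.03149682, -0.05156913]), 'opening': 0.08750312174658126} 0.0188
scene [[444.79576617   0.         275.54729303]
 [  0.         444.79576617 220.68048525]
 [  0.           0.           1.        ]] [ 0.75352205 -0.26173811  1.14691722] [-161.68151816    0.22176576   27.13284197]
press 0.84 [216.3, 39.1, 239.7, 379.3]
press 0.34 [238.7, 139.5, 19.6, 30.2]
window 0.7 [239.6, 141.4, 16.8, 29.1]
window 0.68 [263.1, 152.0, 74.2, 126.7]
lip_edge 0.92 [260.1, 151.7, 74.0, 128.9]
bearing_mid 0.93 [312.5, 251.5, 29.8, 23.3]
bearing_mid 0.42 [259.2, 151.4, 76.0, 129.9]
mandrel_mid 0.92 [236.6, 140.5, 20.4, 28.7]
sleeve_mid 0.7 [278.4, 161.4, 22.7, 28.8]
grease_can_mid 0.9 [181.8, 307.5, 39.0, 37.0]
grease_can_mid 0.23 [236.6, 139.6, 21.3, 30.8]
top [[545.4660234    0.         271.15338561]
 [  0.         545.4660234  209.38563371]
 [  0.           0.           1.        ]] [0.34784234 0.04425533 1.31477484] [-1.67370854e+02  1.67141408e-02 -9.06436172e+01]
press 0.62 [157.0, 0.0, 313.6, 211.5]
window 0.76 [222.7, 138.3, 166.6, 64.6]
lip_edge 0.61 [222.7, 139.5, 169.7, 63.9]
pointer_tip 0.74 [379.5, 168.8, 43.8, 17.3]
mandrel_mid 0.86 [195.0, 286.2, 23.7, 24.4]
sleeve_mid 0.64 [192.3, 230.8, 27.9, 27.8]
grease_can_mid 0.94 [381.1, 222.6, 38.6, 43.3]
```

```bash
python3 - <<'E'
import cv2
a=cv2.imread("pics/scene0.png");cv2.imwrite("pics/scene0c.png",cv2.resize(a[100:340,160:480],None,fx=2.5,fy=2.5,interpolation=cv2.INTER_CUBIC))
a=cv2.imread("pics/top0.png");cv2.imwrite("pics/top0c.png",cv2.resize(a[120:280,190:450],None,fx=3,fy=3,interpolation=cv2.INTER_CUBIC))
E
```

```text
(no output)
```

View pics/scene0.png

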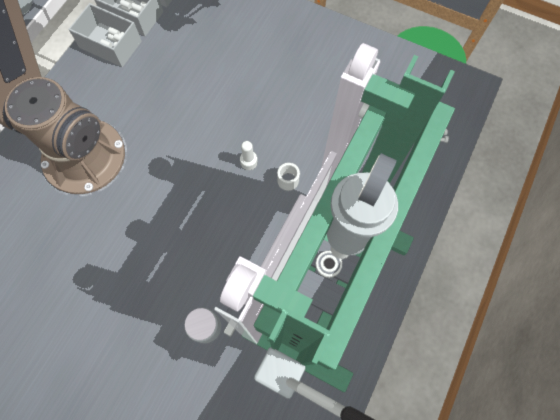

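View pics/top0.png

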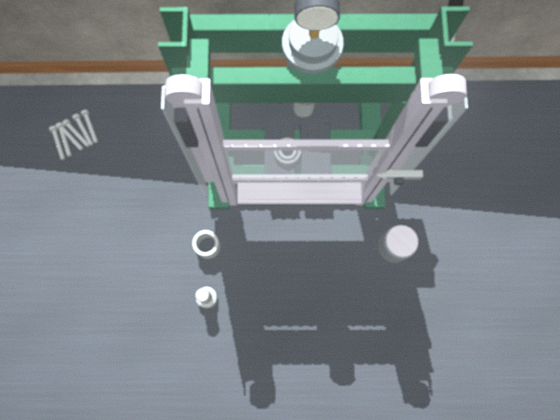

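```bash
sleep 1
```

```text
(no output)
```

View pics/scene0c.png

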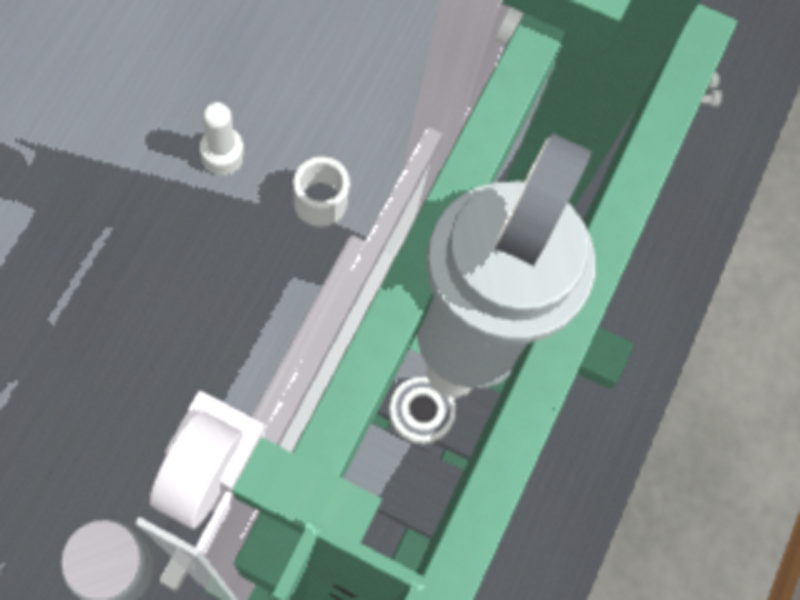

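View pics/top0c.png

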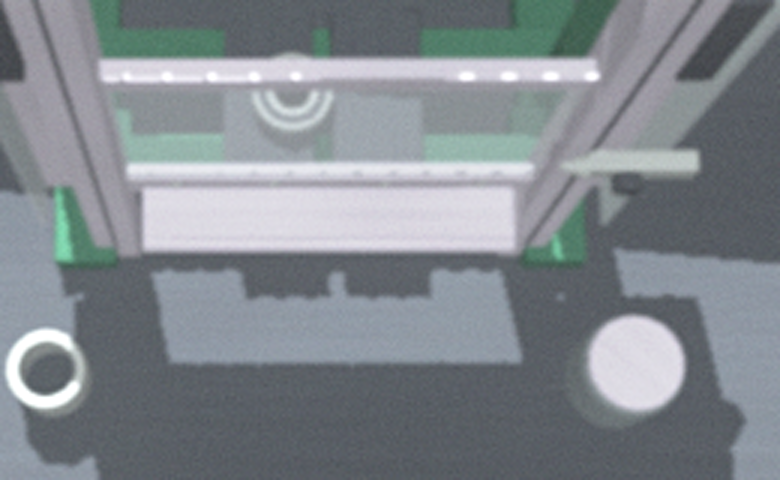

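```bash
python3 - <<'E'
import cv2
def c(n,y0,y1,x0,x1,f,o):
    a=cv2.imread(f"pics/{n}0.png");cv2.imwrite(f"pics/{o}.png",cv2.resize(a[y0:y1,x0:x1],None,fx=f,fy=f,interpolation=cv2.INTER_CUBIC))
c("scene",250,350,180,310,6,"z1")
c("top",140,220,360,460,7,"z2")
c("top",70,215,155,285,4,"z3")
c("scene",35,185,310,460,4,"z4")
E
```

```text
(no output)
```

View pics/z1.png

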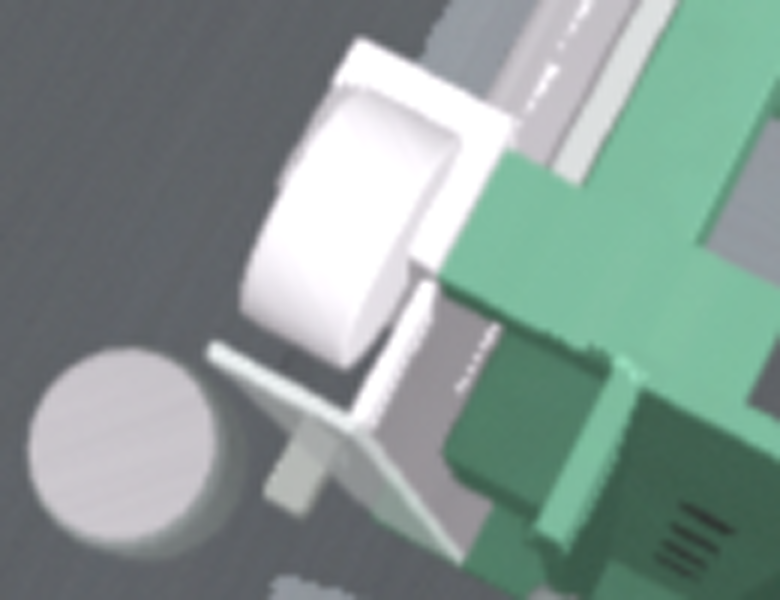

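View pics/z2.png

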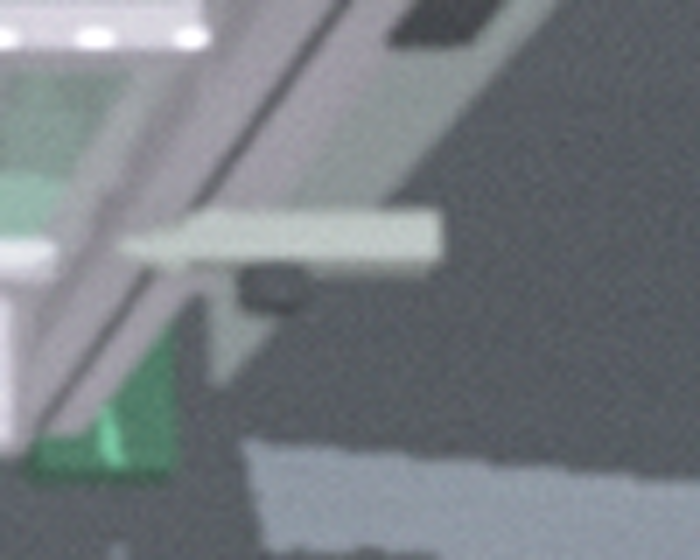

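View pics/z3.png

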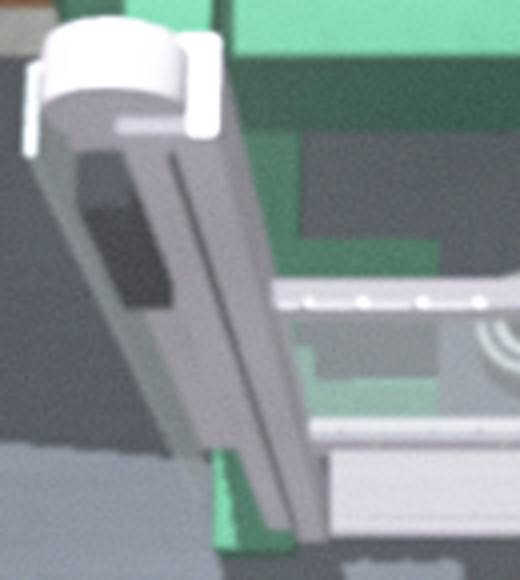

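View pics/z4.png

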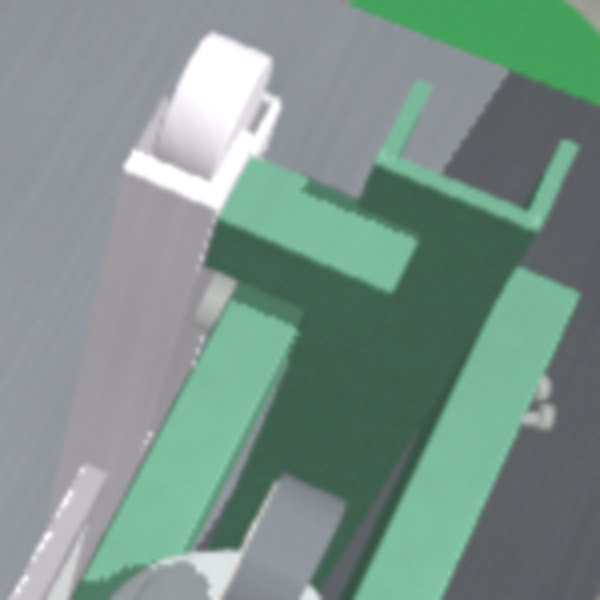

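```bash
python3 - <<'E'
import cv2,numpy as np
def c(n,y0,y1,x0,x1,f,o,lo,hi):
    a=cv2.imread(f"pics/{n}0.png")[y0:y1,x0:x1].astype(float)
    a=np.clip((a-lo)/(hi-lo)*255,0,255).astype(np.uint8)
    cv2.imwrite(f"pics/{o}.png",cv2.resize(a,None,fx=f,fy=f,interpolation=cv2.INTER_NEAREST))
c("scene",310,345,210,250,16,"y1",60,200)
c("top",162,185,372,426,14,"y2",60,210)
c("top",180,215,205,240,15,"y3",50,240)
c("top",185,215,355,390,15,"y4",50,240)
E
```

```text
(no output)
```

View pics/y1.png

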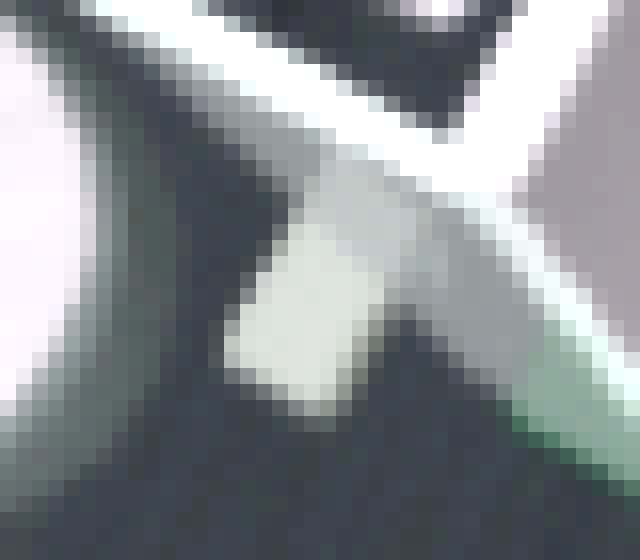

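View pics/y2.png

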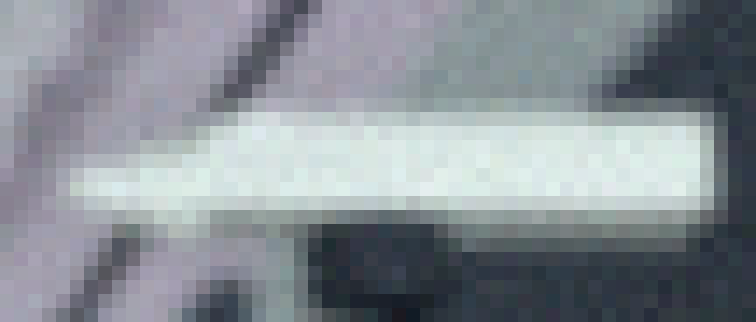

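View pics/y3.png

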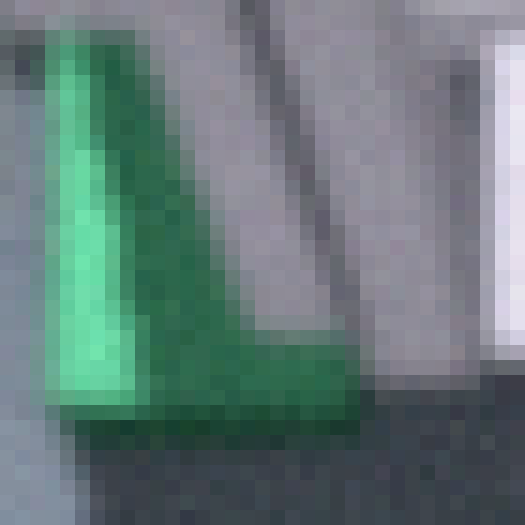

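View pics/y4.png

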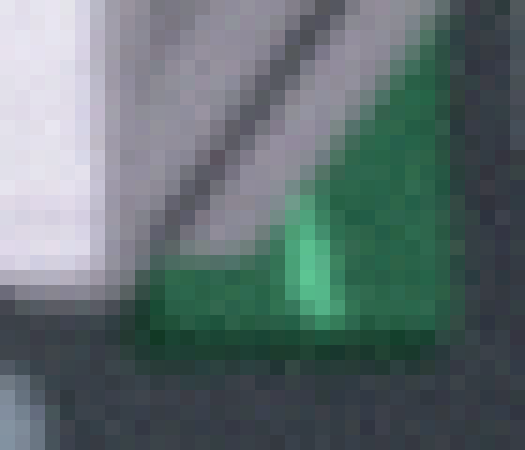

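```bash
cat > fit.py <<'E'
import pickle,numpy as np
from scipy.optimize import least_squares
from scipy.spatial.transform import Rotation as R
C={n:pickle.load(open(n+"0.pkl","rb")) for n in("scene","top")}
def proj(n,P,dc=np.zeros(6)):
    s=C[n];r=R.from_euler("xyz",s["orientation"],degrees=True)*R.from_rotvec(dc[3:])
    p=r.inv().apply(np.atleast_2d(P)-s["eye"]-dc[:3]);q=p@np.array(s["camera_matrix"]).T
    return q[:,:2]/q[:,2:]
def W(p,P): return R.from_euler("z",p[2]).apply(np.atleast_2d(P))+[p[0],p[1],0]
# p: x,y,yaw,q,h,xb(back),xf
def obs(p):
    q,h,xb,xf=p[3:7];z=.13+q
    return [("scene",(-.018,-.147,.615),(239.8,256.2),1),("scene",(.018,-.147,.615),(265.3,269.5),1),
    ("scene",(-.018,.147,.615),(342,75.25),1),("scene",(.018,.147,.615),(365,85.75),1),
    ("top",(-.018,.147,.615),(209,104),1),("top",(.018,.147,.615),(210,77.8),1),
    ("top",(-.03,.215,.03),(207.8,207),1),("top",(-.03,-.215,.03),(384.7,206.5),1),
    ("top",(-.03,.165,.03),(228.6,207),1),("top",(-.03,-.165,.03),(363.7,206.5),1),
    ("top",(-.03,.215,0),(209.8,209.3),1),
    ("top",(-.052,.135,z),(237.2,203.3),1),("top",(-.052,-.135,z),(361.4,203.5),1),
    ("top",(-.028,-.142,h),(376.2,174.9),.5),
    ("top",(xb,-.231,h+.009),(422.5,169.7),.5),("top",(xf,-.231,h+.009),(422.5,176.5),.5),("top",(xf,-.231,h-.009),(421.8,179.2),.7),
    ("scene",(xb,-.231,h+.009),(230.2,335),.5),("scene",(xf,-.231,h+.009),(223.6,332.1),.5)]
def res(p):
    o=[]
    for n,P,uv,s in obs(p):
        d=p[7:13] if n=="scene" else p[13:19]
        o+=list((proj(n,W(p,P),d)[0]-uv)/s)
    sc=np.tile([.002]*3+[.002]*3,2)
    return np.array(o+list(p[7:]/sc)+[((p[5]+p[6])/2+.028)/.001])
if __name__=="__main__":
    p0=np.zeros(19);p0[:7]=[.45,.0,0,.02,.27,-.021,-.035]
    r=least_squares(res,p0,x_scale=[.1,.1,.1,.01,.1,.01,.01]+[.001]*12)
    cov=np.linalg.inv(r.jac.T@r.jac)
    print(np.round(r.x[:7],4),np.round(np.sqrt(np.diag(cov))[:7],4),r.cost);print(np.round(r.x[7:]*1e3,2))
    f=res(r.x)
    for i,(n,P,uv,s) in enumerate(obs(r.x)): print(n,np.round(P,3),np.round(f[2*i:2*i+2]*s,2))
    np.save("fit.npy",r.x)
    for k in range(7): pass
    # bystanders
    dc={"scene":r.x[7:13],"top":r.x[13:19]}
    for nm,a,b,z in(("mandrel",(246.8,154.8),(206.8,298.4),.05),("sleeve",(289.7,175.8),(206.2,244.7),.028),("can",(201.3,326),(400.4,244.2),.043)):
        g=least_squares(lambda X:np.r_[proj("scene",[*X,z],dc["scene"])[0]-a,proj("top",[*X,z],dc["top"])[0]-b],[.4,0])
        print(nm,g.x.round(3),g.cost)
E
python3 fit.py
```

```text
[ 0.6727 -0.0206 -0.0093  0.0276  0.2956 -0.0207 -0.0342] [0.0018 0.0018 0.003  0.0064 0.0027 0.0008 0.0008] 6.451732067132055
[-0.05 -0.31 -1.11 -0.33 -0.58  0.12  0.05  0.31  0.54  0.45  0.34 -0.15]
scene [-0.018 -0.147  0.615] [ 0.14 -0.08]
scene [ 0.018 -0.147  0.615] [0.57 0.02]
scene [-0.018  0.147  0.615] [-0.46  0.51]
scene [0.018 0.147 0.615] [-0.04  0.1 ]
top [-0.018  0.147  0.615] [ 0.05 -0.95]
top [0.018 0.147 0.615] [-0.35  1.09]
top [-0.03   0.215  0.03 ] [-0.13 -0.24]
top [-0.03  -0.215  0.03 ] [ 0.81 -0.06]
top [-0.03   0.165  0.03 ] [-0.25 -0.27]
top [-0.03  -0.165  0.03 ] [ 1.14 -0.02]
top [-0.03   0.215  0.   ] [-0.75  0.18]
top [-0.052  0.135  0.158] [0.28 0.14]
top [-0.052 -0.135  0.158] [-0.11 -0.29]
top [-0.028 -0.142  0.296] [-0.33 -0.05]
top [-0.021 -0.231  0.305] [0.17 0.1 ]
top [-0.034 -0.231  0.305] [0.61 0.04]
top [-0.034 -0.231  0.287] [-1.19 -0.1 ]
scene [-0.021 -0.231  0.305] [-0.17  0.25]
scene [-0.034 -0.231  0.305] [ 0.04 -0.36]
mandrel [0.426 0.191] 0.38200277909114727
sleeve [0.554 0.197] 0.47367253115632724
can [ 0.546 -0.262] 0.1431618664471966
```

```bash
cat > log.py <<'E'
import json,numpy as np
from plant import ctrl
o=ctrl.get_obs()
open("log.txt","a").write(json.dumps({k:np.asarray(v).tolist() for k,v in o.items()})+"\n")
for k in("clock","joint_pos","tool_pos","orientation","force","opening"): print(k,np.round(o[k],3))
E
python3 log.py
python3 -m pendant '[[[-2.9,-1.2,2.34,0,0,0,0],[-2.9,-1.2,2.34,0,0,0,0],[-2.9,-1.2,2.34,0,0,0,0],[-2.9,-1.2,2.34,0,0,0,0],[-2.9,-1.2,2.34,0,0,0,0],[-2.9,-1.2,2.34,0,0,0,0],[-2.9,-1.2,2.34,0,0,0,0],[-2.9,-1.2,2.34,0,0,0,0],[-2.9,-1.2,2.34,0,0,0,0],[-2.9,-1.2,2.34,0,0,0,0]]]'
python3 log.py
python3 -m pendant '[[[-1,0,3.66,0,-2.2,0,0],[-1,0,3.66,0,-2.2,0,0],[-1,0,3.66,0,-2.2,0,0],[-1,0,3.66,0,-2.2,0,0],[-1,0,3.66,0,-2.2,0,0],[-1,0,3.66,0,-2.2,0,0],[-1,0,3.66,0,-2.2,0,0],[-1,0,3.66,0,-2.2,0,0],[-1,0,3.66,0,-2.2,0,0]]]'
python3 log.py
```

```text
clock 0.9
joint_pos [ 8.7150e+01  2.0544e+01  6.8300e-01  1.0000e-03 -7.0138e+01 -1.6506e+01]
tool_pos [0.224 0.637 0.192]
orientation [-9.00010e+01  1.00000e-03  1.60645e+02]
force [0.415 0.24  0.108]
opening 0.088
clock: 1.73
tool_pos: [0.4203, 0.3182, 0.3128]
orientation: [-90.1, 0.0, 160.7]
force: [1.3, 0.3, 0.1]
opening: 0.0267
clock 1.733
joint_pos [ 5.8467e+01  3.1400e+00 -6.0280e+00  2.0000e-03 -8.0779e+01  1.2197e+01]
tool_pos [0.42  0.318 0.313]
orientation [-9.00500e+01  1.30000e-02  1.60664e+02]
force [1.305 0.337 0.051]
opening 0.027
clock: 2.48
tool_pos: [0.4474, -0.0205, 0.3125]
orientation: [-90.0, 0.1, -179.4]
force: [0.8, 0.2, 0.9]
opening: 0.0005
clock 2.483
joint_pos [ 22.725  -5.139 -14.153   0.    -80.878  67.861]
tool_pos [ 0.447 -0.021  0.313]
orientation [-9.00410e+01  1.00000e-01 -1.79413e+02]
force [0.815 0.151 0.918]
opening 0.001
```

```bash
python3 - <<'E'
import json,numpy as np
L=[json.loads(l) for l in open("log.txt")]
A=[];b=[]
for o in L:
    q=np.radians(o["joint_pos"]);t=np.array(o["tool_pos"]);r=np.sqrt(t[0]**2+t[1]**2-.1915**2)
    a=q[1]-q[2]
    A+=[[1,0,np.sin(q[1]),np.cos(a),np.sin(a)],[0,1,np.cos(q[1]),-np.sin(a),np.cos(a)]];b+=[r,t[2]]
x,res,rk,s=np.linalg.lstsq(np.array(A),np.array(b),rcond=None);print(x,res,rk,s)
E
```

```text
[-6.44437584e-05 -2.13730664e-01  5.98625663e-01  4.63892810e-01
  2.74024117e-03] [1.14060685e-10] 5 [2.99102883 2.44708661 0.22867263 0.10847642 0.03814902]
```

```bash

python3 -m pendant '[[[0,0,0,0,0,7,0],[0,0,0,0,0,7,0],[0,0,0,0,0,6,0]]]'
python3 log.py;  python3 - <<'E'
import json,numpy as np
L=[json.loads(l) for l in open("log.txt")]
o=L[-1]
q=np.radians(o["joint_pos"]);a=q[1]-q[2]
print("tool pitch",np.degrees(a-q[4]))
print("wrist minus shoulder",.5986*np.sin(q[1])+.4639*np.cos(a), .5986*np.cos(q[1])-.4639*np.sin(a))
E
```

```text
clock: 2.73
tool_pos: [0.449, -0.0204, 0.3116]
orientation: [-90.0, 20.2, -179.9]
force: [-1.3, -0.1, 1.4]
opening: 0.0005
clock 2.733
joint_pos [ 33.667 -21.282 -33.906  12.612 -60.875  51.905]
tool_pos [ 0.449 -0.02   0.312]
orientation [ -90.03    20.241 -179.876]
force [-1.3   -0.135  1.386]
opening 0.001
tool pitch 73.49854279565659
wrist minus shoulder 0.23541504546292236 0.4563939067897659
```

```bash
cat > kin.py <<'E'
import json,numpy as np
from scipy.spatial.transform import Rotation as R
from scipy.optimize import least_squares
def E(ax,a): return R.from_euler(ax,a,degrees=True)
def fk(q,k,s4=1,s6=1):
    zs,L2,L3,Lt,d1,d2,c,r0=k
    a=q[1]-q[2]
    R1=E("z",q[0]);R3=R1*E("y",a);R4=R3*E("x",s4*q[3]);R5=R4*E("y",-q[4])
    w=R1.apply([r0,-d1,zs])+(R1*E("y",q[1])).apply([0,0,L2])+R3.apply([L3,0,c])
    t=w+R5.apply([Lt,-d2,0])
    # tool at q6=0: y=forward(R5 x); z: pointing-down => radial inward => R5 z? 
    Rt=R5*E("x",s6*q[5])
    return t,w,Rt
B=np.array([[0,1,0],[0,0,-1],[-1,0,0]]).T if False else None
def load(): return [json.loads(l) for l in open("log.txt")]
if __name__=="__main__":
    L=load()
    for s4 in(1,-1):
      for s6 in (1,-1):
        def res(k,full=False):
            o=[]
            for l in L:
                t,w,Rt=fk(l["joint_pos"],k,s4,s6)
                Ro=R.from_euler("xyz",l["orientation"],degrees=True)
                o+=list(t-l["tool_pos"])
                M=(Rt.inv()*Ro).as_matrix()
                o+=list(.3*(M[:,1]-[1,0,0]))
            return np.r_[o,(np.array(k)-[.25,.6,.464,.45,.1,.1,0,0])*1e-4]
        r=least_squares(res,[.25,.6,.464,.45,.1,.1,0,0]);print(s4,s6,r.cost,np.round(r.x,4))
        for l in L[-2:]:
            t,w,Rt=fk(l["joint_pos"],r.x,s4,s6);print((Rt.inv()*R.from_euler("xyz",l["orientation"],degrees=True)).as_matrix().round(3).tolist())
E
python3 kin.py
```

```text
1 1 0.0073814698509938916 [-0.8622  0.217   0.3978 -0.2704  0.509  -0.3134  0.7595 -0.0581]
[[0.0, 1.0, -0.0], [-0.716, -0.0, -0.698], [-0.698, 0.0, 0.716]]
[[0.198, 0.927, -0.318], [-0.462, -0.198, -0.864], [-0.864, 0.318, 0.39]]
1 -1 0.0073814698509938916 [-0.8622  0.217   0.3978 -0.2704  0.509  -0.3134  0.7595 -0.0581]
[[0.0, 1.0, -0.0], [1.0, -0.0, -0.0], [-0.0, -0.0, -1.0]]
[[0.198, 0.927, -0.318], [0.95, -0.262, -0.172], [-0.243, -0.268, -0.932]]
-1 1 1.1216087356024453e-10 [ 0.1988  0.6016  0.4636  0.4128  0.      0.1918 -0.      0.    ]
[[0.0, 1.0, -0.0], [-0.716, -0.0, -0.698], [-0.698, 0.0, 0.716]]
[[-0.0, 1.0, 0.0], [-0.239, 0.0, -0.971], [-0.971, -0.0, 0.239]]
-1 -1 1.1216087356024453e-10 [ 0.1988  0.6016  0.4636  0.4128  0.      0.1918 -0.      0.    ]
[[-0.0, 1.0, -0.0], [1.0, 0.0, 0.0], [0.0, 0.0, -1.0]]
[[-0.0, 1.0, 0.0], [1.0, 0.0, 0.0], [0.0, 0.0, -1.0]]
```

```bash
cat > ik.py <<'E'
import numpy as np
from kin import fk,E,R
from scipy.optimize import least_squares
K=[.1988,.6016,.4636,.4128,0,.1918,0,0]
M=np.array([[0,1,0],[1,0,0],[0,0,-1.]])
lo=np.array([-176.03,-82.01,-58.28,-173.87,-174.79,-173.66]);hi=np.array([176.03,121.73,71.71,95.51,-.11,173.66])
def pose(q):
    t,w,Rt=fk(q,K,-1,-1);return t,w,Rt.as_matrix()@M
def target(psi,th,flip=-1):
    y=np.array([np.cos(np.radians(psi))*np.cos(np.radians(th)),np.sin(np.radians(psi))*np.cos(np.radians(th)),-np.sin(np.radians(th))])
    z=flip*np.cross([0,0,1],y);z/=np.linalg.norm(z);x=np.cross(y,z);return np.c_[x,y,z]
def ik(p,Rm,q0):
    def f(q):
        t,w,A=pose(q);return np.r_[(t-p),.3*R.from_matrix(A@Rm.T).as_rotvec()]
    r=least_squares(f,np.clip(q0,lo+.01,hi-.01),bounds=(lo,hi),x_scale=50.,max_nfev=150)
    return r.x,np.sqrt(2*r.cost)
if __name__=="__main__":
    rng=np.random.default_rng(0)
    for th in(0,15,25,35,45,55):
      for psi in(-60,-30,0,30,60):
        ok=[]
        for fl in(-1,1):
          for k in range(8):
            q0=rng.uniform(lo,hi) if k>1 else np.array([33,-20,-30,[12,-150][k],-60,50])
            q,e=ik(np.array([.635,-.02,.13]),target(psi,th,fl),q0)
            if e<.003:
                q2,e2=ik(np.array([.635,-.02,.28]),target(psi,th,fl),q)
                ok.append((fl,q.round(),q2.round() if e2<.003 else None));break
        print(th,psi,ok)
E
python3 ik.py
```

```text
0 -60 [(-1, array([ 43.,  46., -53.,  78., -88., -99.]), array([ 43.,  30., -53.,  78., -91., -83.])), (1, array([ 43.,  46., -53.,  78., -88.,  81.]), array([ 43.,  30., -53.,  78., -91.,  97.]))]
0 -30 []
0 0 [(-1, array([ -41.,   66.,  -57., -133., -114.,  -67.]), array([ -43.,   21.,  -58., -136.,  -82.,  -98.])), (1, array([ -41.,   66.,  -57., -133., -114.,  113.]), array([ -43.,   21.,  -58., -136.,  -82.,   82.]))]
0 30 [(-1, array([ -46.,   45.,  -31., -103.,  -87., -104.]), array([ -45.,   21.,  -31., -102.,  -81., -127.])), (1, array([ -46.,   45.,  -31., -103.,  -87.,   76.]), array([ -45.,   21.,  -31., -102.,  -81.,   53.]))]
0 60 [(-1, array([ -39.,   47.,   -6.,  -83.,  -96., -128.]), array([ -39.,   32.,   -5.,  -84.,  -98., -143.])), (1, array([-39.,  47.,  -6., -83., -96.,  52.]), array([-39.,  32.,  -5., -84., -98.,  37.]))]
15 -60 [(-1, array([ 41.,  34., -54.,  79., -75., -88.]), array([ 43.,  21., -50.,  73., -80., -71.])), (1, array([ 41.,  34., -54.,  79., -75.,  92.]), array([ 43.,  21., -50.,  73., -80., 109.]))]
15 -30 []
15 0 [(-1, array([ -42.,   35.,  -
[... 2628 characters left out ...]
  11.,   0., -46., -72.,  -3.]))]
55 -60 [(-1, array([ 32.,  15., -42.,  51., -47., -43.]), array([ 35.,   8., -28.,  40., -64., -27.])), (1, array([ 32.,  15., -42.,  51., -47., 137.]), array([ 35.,   8., -28.,  40., -64., 153.]))]
55 -30 [(-1, array([ 12.,   6., -57.,  92., -23., -39.]), array([ 30.,  -3., -42.,  47., -42.,  -4.])), (1, array([ 12.,   6., -57.,  92., -23., 141.]), None)]
55 0 []
55 30 [(-1, array([  4.,   7., -24., -31., -30., 140.]), array([  6.,  -2., -17., -20., -44., 125.])), (1, array([  4.,   7., -24., -31., -30., -40.]), array([  6.,  -2., -17., -20., -44., -55.]))]
55 60 [(1, array([ -8.,  17.,  -8., -39., -57.,  -2.]), array([ -7.,   9.,   1., -34., -70., -14.]))]
```

```bash
cat > sim.py <<'E'
import numpy as np,json
from ik import *
def cur():
    l=json.loads(open("log.txt").readlines()[-1]);q=np.array(l["joint_pos"]);return q
def plan(q,p1,R1,n,extra=None):
    """geodesic rotation, straight world line; returns rows & joint path"""
    t,w,A=pose(q);rv=R.from_matrix(A.T@R1).as_rotvec()
    rows=[];Q=[q];err=0;B=A.copy();p=t.copy()
    for i in range(n):
        d=(p1-t)/n;s=B.T@d
        B2=B@R.from_rotvec(rv/n).as_matrix();p=p+d
        q,e=ik(p,B2,q);err=max(err,e)
        rows.append(np.r_[s*100,np.degrees(rv/n)]);Q.append(q);B=B2
    return np.array(rows),np.array(Q),err
def show(rows,Q,err):
    print("rowlen",np.linalg.norm(rows[:,:3],axis=1).max().round(2),"rot",np.linalg.norm(rows[:,3:],axis=1).max().round(2),"err",round(err,4),"dq",np.abs(np.diff(Q,axis=0)).max(0).round(1))
    for q in Q[::max(1,len(Q)//5)]: print(q.round(0),"tcp",pose(q)[0].round(3),"w",pose(q)[1].round(3))
    print("end",Q[-1].round(1),pose(Q[-1])[1].round(3))
if __name__=="__main__":
    q0=cur();t,w,A=pose(q0);print(t,A.round(2).tolist())
    for th in(15,25):
      for psi in (30,40):
        T=target(psi,th,1)
        p=np.array([.56,-.08,.12])
        q,e=ik(p,T,np.array([-35,20,-28,-90,-60,40.]));print("PRE",th,psi,q.round(),round(e,4),pose(q)[1].round(3))
        p=np.array([.645,-.03,.12]); q,e=ik(p,T,q);print("  LOW",q.round(),round(e,4),pose(q)[1].round(3), "elbow z",.1988+.6016*np.cos(np.radians(q[1])))
        for zz in (.2,.27): q,e=ik(np.array([.645,-.03,zz]),T,q);print("  ",zz,q.round(),round(e,4),pose(q)[1].round(3))
        # wide reachable high, with z .35
        q,e=ik(np.array([.5,-.1,.3]),T,np.array([-35,20,-28,-90,-60,40.]));print("  HI",q.round(),round(e,4))
E
python3 sim.py
```

```text
[ 0.44897662 -0.02043954  0.31161499] [[-0.94, 0.35, 0.0], [-0.0, 0.0, -1.0], [-0.35, -0.94, -0.0]]
PRE 15 30 [-52.  29. -32. -89. -73.  59.] 0.0 [ 0.319 -0.41   0.321]
  LOW [-41.  30. -29. -98. -68.  58.] 0.0 [ 0.404 -0.357  0.326] elbow z 0.7216112075092499
   0.2 [-39.  18. -27. -94. -65.  43.] 0.0 [ 0.397 -0.325  0.442]
   0.27 [-37.   9. -24. -89. -63.  30.] 0.0 [ 0.385 -0.292  0.537]
  HI [-56.   2. -27. -79. -79.  28.] 0.0
PRE 15 40 [-49.  31. -24. -82. -77.  54.] 0.0 [ 0.376 -0.436  0.336]
  LOW [-40.  32. -21. -89. -72.  51.] 0.0 [ 0.459 -0.38   0.343] elbow z 0.7115440128405587
   0.2 [-38.  22. -20. -86. -72.  39.] 0.0 [ 0.447 -0.355  0.45 ]
   0.27 [-37.  14. -17. -83. -72.  29.] 0.0 [ 0.432 -0.329  0.539]
  HI [-54.   8. -21. -75. -86.  29.] 0.0
PRE 25 30 [-45.  19. -30. -83. -62.  44.] 0.0 [ 0.353 -0.353  0.42 ]
  LOW [-34.  20. -26. -90. -55.  41.] 0.0 [ 0.437 -0.295  0.426] elbow z 0.7631305312385951
   0.2 [-30.  10. -24. -83. -53.  25.] 0.0 [ 0.425 -0.25   0.532]
   0.27 [-27.   3. -20. -76. -52.  11.] 0.0 [ 0.408 -0.209  0.615]
  HI [-47.  -4. -24. -69. -71.  13.] 0.0
PRE 25 40 [-43.  22. -23. -76. -68.  41.] 0.0 [ 0.401 -0.378  0.425]
  LOW [-33.  24. -20. -81. -61.  37.] 0.0 [ 0.483 -0.318  0.433] elbow z 0.7502706716718602
   0.2 [-31.  15. -17. -77. -62.  25.] 0.0 [ 0.467 -0.285  0.532]
   0.27 [-30.   9. -14. -73. -63.  14.] 0.0 [ 0.449 -0.256  0.613]
  HI [-47.   2. -18. -67. -79.  17.] 0.0
```

```bash
python3 - <<'E'
from sim import *
q0=cur()
for th,psi in((15,30),(20,35)):
  for n in (24,):
    rows,Q,e=plan(q0,np.array([.5,-.1,.3]),target(psi,th,1),n);print(th,psi);show(rows,Q,e)
qe,_=ik(np.array([.5,-.1,.3]),target(15,30,1) if 0 else target(30,15,1),np.array([-56,2,-27,-79,-79,28.]))
print("joint interp")
P=[pose(q0+(qe-q0)*s) for s in np.linspace(0,1,13)]
for t,w,A in P: print(t.round(3),w.round(3),"ydir",A[:,1].round(2))
for a,b in zip(P,P[1:]): 
    print((a[2].T@(b[0]-a[0])*100).round(1),np.degrees(R.from_matrix(a[2].T@b[2]).as_rotvec()).round(1))
E
```

```text
15 30
rowlen 0.4 rot 6.67 err 0.0 dq [5.7 1.7 3.3 5.8 2.  3.4]
[ 34. -21. -34.  13. -61.  52.] tcp [ 0.449 -0.02   0.312] w [0.195 0.13  0.658]
[  6. -13. -19. -16. -66.  62.] tcp [ 0.46  -0.037  0.309] w [0.325 0.033 0.738]
[-18.  -5. -11. -38. -75.  62.] tcp [ 0.47  -0.054  0.307] w [ 0.385 -0.129  0.748]
[-36.   0. -13. -56. -81.  53.] tcp [ 0.481 -0.07   0.304] w [ 0.367 -0.269  0.698]
[-49.   3. -19. -69. -82.  41.] tcp [ 0.491 -0.087  0.302] w [ 0.301 -0.347  0.623]
end [-56.2   2.4 -27.3 -78.7 -79.4  28.2] [ 0.238 -0.356  0.57 ]
20 35
rowlen 0.4 rot 6.48 err 0.0 dq [5.2 1.7 3.3 5.3 1.9 3.5]
[ 34. -21. -34.  13. -61.  52.] tcp [ 0.449 -0.02   0.312] w [0.195 0.13  0.658]
[  8. -13. -19. -13. -66.  59.] tcp [ 0.46  -0.037  0.309] w [0.324 0.045 0.736]
[-15.  -5. -11. -35. -75.  58.] tcp [ 0.47  -0.054  0.307] w [ 0.391 -0.103  0.752]
[-32.  -0. -11. -51. -81.  48.] tcp [ 0.481 -0.07   0.304] w [ 0.385 -0.24   0.716]
[-45.   2. -16. -64. -82.  35.] tcp [ 0.491 -0.087  0.302] w [ 0.331 -0.326  0.655]
end [-51.8   1.9 -22.6 -72.9 -79.   22.2] [ 0.274 -0.347  0.608]
joint interp
[ 0
[... 582 characters left out ...]
 0.609] ydir [ 0.32  0.64 -0.7 ]
[0.385 0.009 0.208] [ 0.317 -0.212  0.6  ] ydir [ 0.45  0.66 -0.6 ]
[ 0.425 -0.01   0.234] [ 0.299 -0.262  0.591] ydir [ 0.58  0.64 -0.49]
[ 0.465 -0.046  0.265] [ 0.272 -0.31   0.581] ydir [ 0.72  0.58 -0.38]
[ 0.5 -0.1  0.3] [ 0.238 -0.356  0.57 ] ydir [ 0.84  0.48 -0.26]
[4.7 2.7 2.4] [-1.2 12.6 -6.2]
[3.9 2.5 2.1] [-1.9 12.7 -5.8]
[3.1 2.2 1.6] [-2.7 12.7 -5.4]
[2.4 1.9 1. ] [-3.5 12.6 -5.2]
[1.8 1.5 0.2] [-4.3 12.4 -5. ]
[ 1.4  1.1 -0.7] [-5.2 12.  -5. ]
[ 1.1  0.6 -1.7] [-6.  11.4 -5.1]
[ 1.   0.1 -2.7] [-6.8 10.8 -5.2]
[ 1.  -0.5 -3.8] [-7.5 10.  -5.5]
[ 1.3 -1.  -4.8] [-8.1  9.2 -5.9]
[ 1.8 -1.5 -5.7] [-8.6  8.2 -6.4]
[ 2.5 -2.  -6.6] [-8.9  7.2 -6.9]
```

```bash
python3 - <<'E'
from sim import *
q0=cur()
rows,Q,e=plan(q0,pose(q0)[0],target(30,15,1),24);show(rows,Q,e);print(rows[0],rows[-1])
E
```

```text
rowlen 0.0 rot 6.67 err 0.0 dq [5.  1.3 3.1 5.5 1.7 3.8]
[ 34. -21. -34.  13. -61.  52.] tcp [ 0.449 -0.02   0.312] w [0.195 0.13  0.658]
[  9. -15. -20. -14. -65.  58.] tcp [ 0.449 -0.02   0.312] w [0.303 0.049 0.737]
[-14.  -9. -15. -38. -74.  58.] tcp [ 0.449 -0.02   0.312] w [ 0.352 -0.089  0.751]
[-33.  -6. -17. -56. -79.  50.] tcp [ 0.449 -0.02   0.312] w [ 0.327 -0.212  0.706]
[-47.  -6. -26. -70. -81.  38.] tcp [ 0.449 -0.02   0.312] w [ 0.254 -0.274  0.635]
end [-55.6  -8.7 -35.2 -78.4 -79.5  24.9] [ 0.183 -0.267  0.587]
[ 0.          0.          0.         -3.00728913  5.80769802 -1.28736992] [ 0.          0.          0.         -3.00728913  5.80769802 -1.28736992]
```

```bash

python3 -m pendant '[[[0,0,0,-3,5.8,-1.3,0],[0,0,0,-3,5.8,-1.3,0],[0,0,0,-3,5.8,-1.3,0],[0,0,0,-3,5.8,-1.3,0],[0,0,0,-3,5.8,-1.3,0],[0,0,0,-3,5.8,-1.3,0],[0,0,0,-3,5.8,-1.3,0],[0,0,0,-3,5.8,-1.3,0],[0,0,0,-3,5.8,-1.3,0],[0,0,0,-3,5.8,-1.3,0],[0,0,0,-3,5.8,-1.3,0],[0,0,0,-3,5.8,-1.3,0]]]'; python3 log.py
python3 -m pendant '[[[0,0,0,-3,5.8,-1.3,0],[0,0,0,-3,5.8,-1.3,0],[0,0,0,-3,5.8,-1.3,0],[0,0,0,-3,5.8,-1.3,0],[0,0,0,-3,5.8,-1.3,0],[0,0,0,-3,5.8,-1.3,0],[0,0,0,-3,5.8,-1.3,0],[0,0,0,-3,5.8,-1.3,0],[0,0,0,-3,5.8,-1.3,0],[0,0,0,-3,5.8,-1.3,0],[0,0,0,-3,5.8,-1.3,0],[0,0,0,-3,5.8,-1.3,0]]]'; python3 log.py
```

```text
clock: 3.73
tool_pos: [0.4482, -0.0192, 0.3124]
orientation: [-130.6, -21.7, 122.7]
force: [-0.6, -0.6, 0.1]
opening: 0.0005
clock 3.733
joint_pos [-22.228  -7.741 -14.622 -45.429 -76.872  55.121]
tool_pos [ 0.448 -0.019  0.312]
orientation [-130.557  -21.737  122.676]
force [-0.621 -0.578  0.085]
opening 0.0
clock: 4.73
tool_pos: [0.4477, -0.0191, 0.3115]
orientation: [-88.5, -74.8, 29.0]
force: [-0.6, -0.5, -0.0]
opening: 0.0009
clock 4.733
joint_pos [-55.358  -8.715 -35.015 -78.014 -79.694  24.263]
tool_pos [ 0.448 -0.019  0.312]
orientation [-88.538 -74.78   28.975]
force [-0.599 -0.549 -0.044]
opening 0.001
```

```bash
python3 - <<'E'
from sim import *
q0=cur()
for psi in(5,10,15):
 for th in(5,15,20,25):
  for y in(-.04,0.,.04):
    T=target(psi,th,1);q=q0;o=[];ok=1
    for p in([.54,y-.02,.2],[.54,y-.02,.112],[.642,y,.112],[.642,y,.16],[.642,y,.22],[.642,y,.285]):
        q,e=ik(np.array(p),T,q);o.append(e<.002)
        if p[2] in(.112,.285): last=(q.round(),np.minimum(q-lo,hi-q).min().round(1)); o.append(last)
    if all(o[i] is True or isinstance(o[i],tuple) for i in range(len(o))) : print("OK",end=" ")
    print(psi,th,y,[x if isinstance(x,bool) else x[1] for x in map(lambda v: bool(v) if not isinstance(v,tuple) else v,o)], last[0])
E
```

```text
5 5 -0.04 [True, True, np.float64(1.2), True, np.float64(6.3), True, True, True, np.float64(11.4)] [ -44.    9.  -47. -123.  -64.   62.]
5 5 0.0 [False, False, np.float64(0.0), True, np.float64(3.0), True, True, True, np.float64(8.2)] [ -39.    8.  -50. -129.  -63.   66.]
5 5 0.04 [False, False, np.float64(0.0), True, np.float64(0.1), False, True, True, np.float64(5.0)] [ -35.    9.  -53. -135.  -64.   70.]
5 15 -0.04 [True, True, np.float64(0.2), True, np.float64(6.9), True, True, True, np.float64(20.9)] [ -32.   -4.  -37. -110.  -38.   36.]
5 15 0.0 [True, False, np.float64(0.0), True, np.float64(3.0), True, True, True, np.float64(18.8)] [ -28.   -5.  -39. -116.  -35.   40.]
5 15 0.04 [True, False, np.float64(0.0), True, np.float64(0.0), True, True, True, np.float64(16.5)] [ -24.   -5.  -42. -123.  -33.   46.]
5 20 -0.04 [True, True, np.float64(2.9), True, np.float64(9.6), True, True, True, np.float64(24.5)] [-21.  -7. -32. -97. -25.  17.]
5 20 0.0 [True, False, np.float64(0.0), True, np.float64(5.9), True, True, True, np.float64(19.9)] [ -16.   -8.  -33. -101.  -20.   19.]
5 20 0.
[... 3079 characters left out ...]
)] [-27.  -3. -29. -89. -39.  16.]
15 20 0.0 [True, True, np.float64(8.4), True, np.float64(15.6), True, True, True, np.float64(28.0)] [-22.  -5. -30. -91. -34.  16.]
15 20 0.04 [True, True, np.float64(4.3), True, np.float64(12.5), True, True, True, np.float64(26.9)] [-16.  -6. -31. -94. -29.  16.]
15 25 -0.04 [True, True, np.float64(14.8), True, np.float64(21.9), True, True, True, np.float64(29.8)] [-17.  -6. -26. -76. -30.  -2.]
15 25 0.0 [True, True, np.float64(11.4), True, np.float64(19.1), True, True, True, np.float64(22.3)] [ -9.  -7. -28. -74. -22.  -6.]
15 25 0.04 [True, True, np.float64(8.1), True, np.float64(16.4), True, True, True, np.float64(12.1)] [  2.  -9. -30. -69. -12. -16.]
```

```bash
python3 - <<'E'
from sim import *
q=cur();T=target(10,15,1)
for p,n in(([.53,-.04,.22],5),([.53,-.04,.112],4),([.642,-.02,.112],6)):
    rows,Q,e=plan(q,np.array(p),T,n);show(rows,Q,e);print(rows.round(2)[[0,-1]]);q=Q[-1]
E
```

```text
rowlen 2.5 rot 4.08 err 0.0 dq [1.1 3.8 2.9 6.9 5.1 8.1]
[-55.  -9. -35. -78. -80.  24.] tcp [ 0.448 -0.019  0.312] w [ 0.184 -0.267  0.588]
[-54.  -8. -38. -81. -75.  27.] tcp [ 0.464 -0.023  0.293] w [ 0.186 -0.258  0.566]
[-53.  -7. -40. -85. -70.  30.] tcp [ 0.481 -0.027  0.275] w [ 0.189 -0.251  0.543]
[-52.  -5. -43. -89. -65.  34.] tcp [ 0.497 -0.032  0.257] w [ 0.192 -0.247  0.517]
[-52.  -3. -45. -95. -62.  40.] tcp [ 0.514 -0.036  0.238] w [ 0.194 -0.245  0.486]
[ -52.    1.  -48. -102.  -60.   49.] tcp [ 0.53 -0.04  0.22] w [ 0.195 -0.245  0.45 ]
end [ -51.5    0.9  -48.2 -101.9  -60.2   48.5] [ 0.195 -0.245  0.45 ]
[[-1.44  1.64 -1.21 -3.96  0.99 -0.06]
 [-1.38  1.92 -0.81 -3.96  0.99 -0.06]]
rowlen 2.7 rot 0.0 err 0.0 dq [ 2.9 10.7  2.3  2.7  4.2 11.9]
[ -52.    1.  -48. -102.  -60.   49.] tcp [ 0.53 -0.04  0.22] w [ 0.195 -0.245  0.45 ]
[ -54.    9.  -51. -105.  -64.   59.] tcp [ 0.53  -0.04   0.193] w [ 0.191 -0.267  0.394]
[ -57.   18.  -53. -107.  -68.   71.] tcp [ 0.53  -0.04   0.166] w [ 0.185 -0.285  0.334]
[ -59.   28.  -54. -109.  -72.   83.] tcp [ 0.53  -0.04  
[... 408 characters left out ...]
98  0.205]
[ -58.   38.  -55. -113.  -76.   92.] tcp [ 0.549 -0.037  0.112] w [ 0.188 -0.295  0.212]
[ -54.   36.  -53. -116.  -75.   90.] tcp [ 0.567 -0.033  0.112] w [ 0.208 -0.291  0.219]
[ -52.   35.  -52. -118.  -74.   88.] tcp [ 0.586 -0.03   0.112] w [ 0.228 -0.288  0.225]
[ -49.   35.  -51. -120.  -73.   86.] tcp [ 0.605 -0.027  0.112] w [ 0.249 -0.284  0.231]
[ -46.   34.  -50. -122.  -72.   84.] tcp [ 0.623 -0.023  0.112] w [ 0.269 -0.28   0.237]
[ -44.   33.  -48. -124.  -70.   83.] tcp [ 0.642 -0.02   0.112] w [ 0.288 -0.276  0.242]
end [ -43.7   33.5  -48.2 -124.2  -70.2   82.9] [ 0.288 -0.276  0.242]
[[ 0.49  1.83  0.   -0.    0.   -0.  ]
 [ 0.49  1.83  0.   -0.    0.   -0.  ]]
```

```bash

python3 -m pendant '[[[-1.4,1.65,-1.2,-4,1,0,0],[-1.4,1.7,-1.1,-4,1,0,0],[-1.4,1.8,-1,-4,1,0,0],[-1.4,1.85,-0.9,-4,1,0,0],[-1.4,1.9,-0.8,-4,1,0,0],[0,0,0,0,0,0,0]]]'; python3 log.py; python3 - <<'E'
from sim import *
q=cur();T=target(10,15,1);t,w,A=pose(q);print("ydir",A[:,1].round(3),"z",A[:,2].round(3))
for p,n in(([.57,-.033,.112],8),([.642,-.02,.112],6)):
    rows,Q,e=plan(q,np.array(p),T,n);show(rows,Q,e);print(rows.round(2)[[0,-1]]);q=Q[-1]
E
```

```text
clock: 5.23
tool_pos: [0.5297, -0.0385, 0.2176]
orientation: [-90.2, -74.6, 10.0]
force: [-1.5, -0.3, -1.1]
opening: 0.0002
clock 5.233
joint_pos [ -51.025    0.573  -48.442 -102.166  -59.348   48.376]
tool_pos [ 0.53  -0.038  0.218]
orientation [-90.232 -74.576   9.951]
force [-1.464 -0.291 -1.139]
opening 0.0
ydir [ 0.95   0.163 -0.266] z [-0.169  0.986 -0.001]
rowlen 1.42 rot 0.06 err 0.0 dq [0.9 4.7 0.9 2.1 2.  5.6]
[ -51.    1.  -48. -102.  -59.   48.] tcp [ 0.53  -0.038  0.218] w [ 0.195 -0.241  0.45 ]
[ -52.    5.  -49. -104.  -61.   54.] tcp [ 0.535 -0.038  0.204] w [ 0.198 -0.253  0.423]
[ -53.    9.  -50. -106.  -63.   60.] tcp [ 0.54  -0.037  0.191] w [ 0.201 -0.263  0.394]
[ -53.   14.  -51. -108.  -65.   65.] tcp [ 0.545 -0.036  0.178] w [ 0.203 -0.272  0.365]
[ -54.   18.  -52. -110.  -67.   71.] tcp [ 0.55  -0.036  0.165] w [ 0.205 -0.279  0.335]
[ -54.   23.  -52. -112.  -69.   76.] tcp [ 0.555 -0.035  0.152] w [ 0.206 -0.285  0.305]
[ -54.   27.  -53. -113.  -71.   81.] tcp [ 0.56  -0.034  0.138] w [ 0.208 -0.288  0.276]
[ -54.   32.  -53. -115.  -73.   85.] tcp [ 0.
[... 420 characters left out ...]
91  0.22 ]
[ -52.   36.  -53. -117.  -74.   88.] tcp [ 0.582 -0.031  0.112] w [ 0.224 -0.289  0.224]
[ -50.   35.  -52. -119.  -73.   87.] tcp [ 0.594 -0.029  0.112] w [ 0.237 -0.286  0.228]
[ -49.   35.  -51. -120.  -73.   86.] tcp [ 0.606 -0.027  0.112] w [ 0.25  -0.284  0.232]
[ -47.   34.  -50. -122.  -72.   85.] tcp [ 0.618 -0.024  0.112] w [ 0.263 -0.281  0.235]
[ -45.   34.  -49. -123.  -71.   84.] tcp [ 0.63  -0.022  0.112] w [ 0.276 -0.278  0.239]
[ -44.   33.  -48. -124.  -70.   83.] tcp [ 0.642 -0.02   0.112] w [ 0.288 -0.276  0.242]
end [ -43.7   33.5  -48.2 -124.2  -70.2   82.9] [ 0.288 -0.276  0.242]
[[ 0.32  1.18  0.    0.   -0.   -0.  ]
 [ 0.32  1.18  0.    0.   -0.   -0.  ]]
```

```bash

python3 -m pendant '[[[-1.14,0.84,0,0,0,0,0],[-1.14,0.84,0,0,0,0,0],[-1.14,0.84,0,0,0,0,0],[-1.14,0.84,0,0,0,0,0],[-1.14,0.84,0,0,0,0,0],[-1.14,0.84,0,0,0,0,0],[-1.14,0.84,0,0,0,0,0],[-1.14,0.84,0,0,0,0,0],[0,0,0,0,0,0,0]]]'; python3 log.py
python3 - <<'E'
from plant import *
import cv2,pickle
for n in("scene","top"):
    s=snapshot(n); cv2.imwrite(f"pics/{n}1.png",s["image"][...,::-1]); pickle.dump(s,open(f"{n}1.pkl","wb"))
E
```

```text
clock: 5.98
tool_pos: [0.5703, -0.0332, 0.1116]
orientation: [-89.8, -74.6, 9.9]
force: [0.0, -0.2, -0.8]
opening: 0.0002
clock 5.983
joint_pos [ -53.807   35.407  -53.088 -115.776  -73.951   88.544]
tool_pos [ 0.57  -0.033  0.112]
orientation [-89.821 -74.61    9.85 ]
force [ 0.012 -0.186 -0.795]
opening 0.0
```

View pics/top1.png

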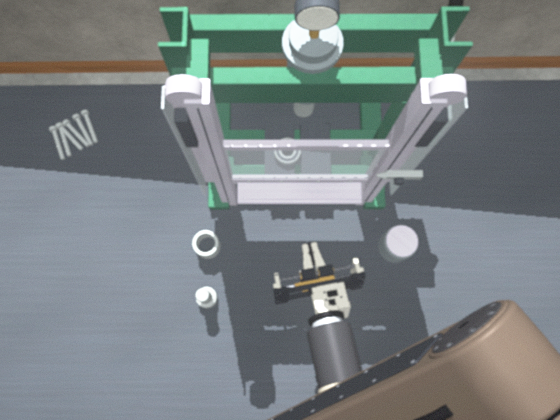

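View pics/scene1.png

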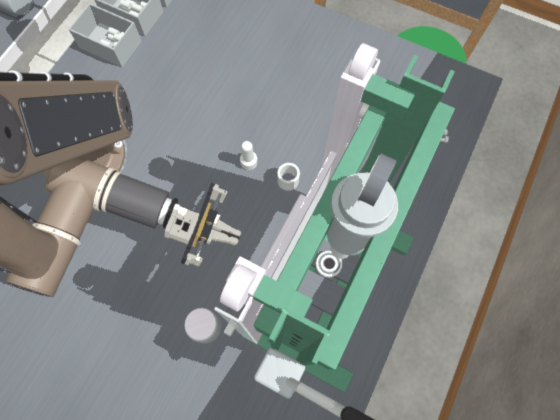

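The tips (top view about (312,244)) are in front of the lip centre, and the gripper is clear of the can and sleeve. Going in under the lip.

```bash

python3 -m pendant '[[[0.32,1.18,0,0,0,0,0],[0.32,1.18,0,0,0,0,0],[0.32,1.18,0,0,0,0,0],[0.32,1.18,0,0,0,0,0],[0.32,1.18,0,0,0,0,0],[0.32,1.18,0,0,0,0,0],[0,0,0,0,0,0,0]]]'; python3 log.py
python3 - <<'E'
from sim import *
from plant import *
import cv2,pickle
s=snapshot("top"); cv2.imwrite("pics/top2.png",cv2.resize(s["image"][110:290,190:450,::-1],None,fx=3,fy=3))
t,w,A=pose(cur()); print("up in tool",(A.T@[0,0,1]).round(3))
E
```

```text
clock: 6.67
tool_pos: [0.6439, -0.0202, 0.1188]
orientation: [-92.3, -75.0, 12.2]
force: [0.4, -0.1, 0.4]
opening: -0.0
clock 6.667
joint_pos [ -43.309   31.873  -47.925 -124.098  -69.128   81.87 ]
tool_pos [ 0.644 -0.02   0.119]
orientation [-92.252 -75.044  12.23 ]
force [ 0.439 -0.098  0.449]
opening -0.0
up in tool [ 0.966 -0.258 -0.01 ]
```

View pics/top2.png

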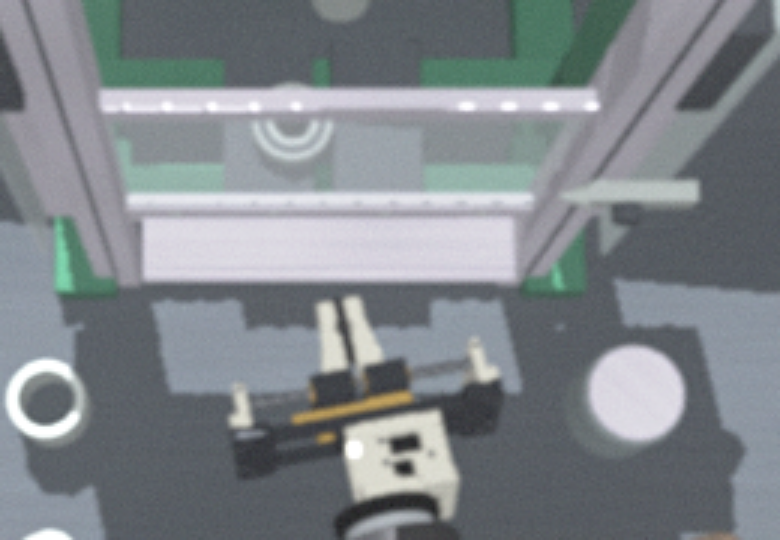

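```bash
python3 - <<'E'
from fit import *
p=np.load("fit.npy")
from plant import ctrl
o=ctrl.get_obs();print(o["tool_pos"],o["orientation"],o["clock"],o["joint_pos"])
for P in([.644,-.02,.119],o["tool_pos"]):
    uv=proj("top",P,p[13:19])[0];print(uv,(uv-[190,110])*3)
# first-row silhouettes
z=.13+p[3]
print(W(p,(-.052,0,z)), proj("top",W(p,(-.052,0,z)),p[13:19]))
E
```

```text
[ 0.64268552 -0.01966948  0.11828497] [-92.13251854 -74.98754809  12.16806198] 6.7167 [ -43.38338854   31.92679952  -48.01703313 -123.99692503  -69.17182387
   81.95210027]
[298.23291231 197.20454472] [324.69873692 261.61363415]
[298.08415552 197.84698053] [324.25246656 263.54094158]
[[ 0.62067557 -0.02013675  0.15758864]] [[299.38964551 203.32456426]]
```

```bash
python3 - <<'E'
from fit import *
p=np.load("fit.npy")
for n,k in(("top",13),("scene",7)): print(n,proj(n,[.570,-.033,.112],p[k:k+6]))
import cv2
a=cv2.imread("pics/top1.png")[215:305,260:380];cv2.imwrite("pics/t1.png",cv2.resize(a,None,fx=6,fy=6))
a=cv2.imread("pics/scene1.png")[170:280,160:270];cv2.imwrite("pics/s1.png",cv2.resize(a,None,fx=5,fy=5))
E
```

```text
top [[304.60603247 229.93475519]]
scene [[253.06308645 242.12909879]]
```

View pics/t1.png

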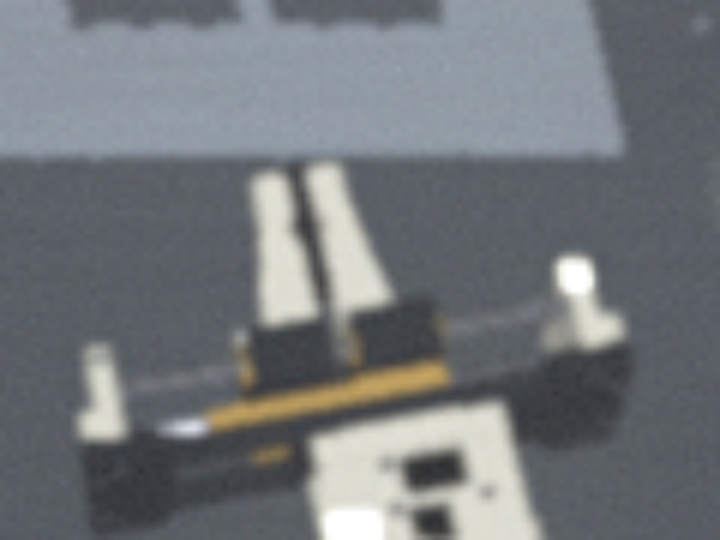

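View pics/s1.png

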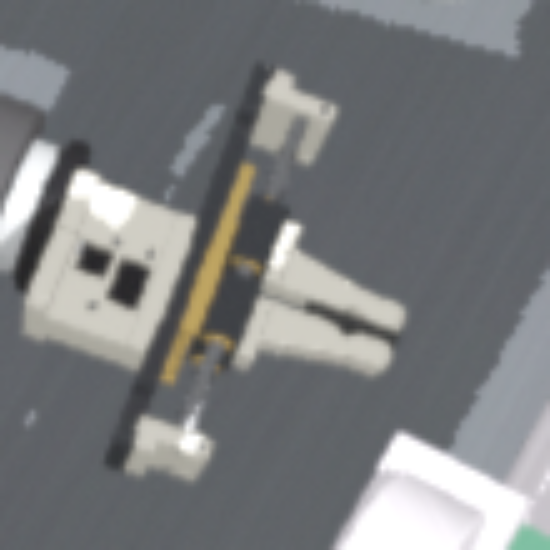

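```bash
python3 - <<'E'
from fit import *
p=np.load("fit.npy")
def tri(a,b):
    g=least_squares(lambda X:np.r_[proj("top",X,p[13:19])[0]-a,proj("scene",X,p[7:13])[0]-b],[.55,0,.1]);return g.x.round(4),g.cost.round(2)
f=lambda t:(260+t[0]/6-.5,215+t[1]/6-.5); s=lambda t:(160+t[0]/5-.5,170+t[1]/5-.5)
for n,a,b in(("left finger tip",(268,174),(398,318)),("right tip",(325,165),(382,368)),("right lug front",(575,262),(208,448)),("left lug tip",(98,348),(332,108)),("left bar end",(85,455),(262,68)),("rtbar end",(628,350),(120,462))):
    print(n,tri(f(a),s(b)))
E
```

```text
left finger tip (array([ 0.5349, -0.0314,  0.1326]), np.float64(0.73))
right tip (array([ 0.5388, -0.0538,  0.1239]), np.float64(1.73))
right lug front (array([ 0.4966, -0.1343,  0.1755]), np.float64(0.05))
left lug tip (array([0.4678, 0.0329, 0.1801]), np.float64(0.11))
left bar end (array([0.4301, 0.0367, 0.1815]), np.float64(1.18))
rtbar end (array([ 0.4648, -0.1546,  0.1693]), np.float64(2.43))
```

```bash
python3 - <<'E'
from fit import *
p=np.load("fit.npy")
th=np.linspace(0,2*np.pi,8,endpoint=False)
print(proj("scene",[0,0,0],p[7:13]),proj("scene",np.c_[.095*np.cos(th),.095*np.sin(th),0*th],p[7:13]).round(0).tolist())
from sim import *
q=[-53.807,35.407,-53.088,-115.776,-73.951,88.544]
t,w,A=pose(np.array(q));print(t,w,t-.4128*A[:,1])
for P in (w,t-.4128*A[:,1],t-.2*A[:,1],t-.066*A[:,1]): print(P.round(3),[proj(n,P,p[k:k+6])[0].round(0) for n,k in(("top",13),("scene",7))])
E
```

```text
[[ 84.5560598  155.19550447]] [[112.0, 169.0], [117.0, 146.0], [103.0, 129.0], [79.0, 127.0], [57.0, 142.0], [51.0, 165.0], [65.0, 183.0], [91.0, 184.0]]
[ 0.57027769 -0.03317257  0.11160981] [ 0.21301453 -0.29112206  0.22569823] [ 0.17837016 -0.10253142  0.22116198]
[ 0.213 -0.291  0.226] [array([449., 403.]), array([ 45., 258.])]
[ 0.178 -0.103  0.221] [array([350., 423.]), array([ 83., 180.])]
[ 0.38  -0.067  0.165] [array([325., 315.]), array([174., 213.])]
[ 0.508 -0.044  0.129] [array([311., 257.]), array([227., 233.])]
```

```bash
python3 - <<'E'
import cv2
a=cv2.imread("pics/scene0.png")[60:210,0:150];cv2.imwrite("pics/b0.png",cv2.resize(a,None,fx=4,fy=4))
E
```

```text
(no output)
```

View pics/b0.png

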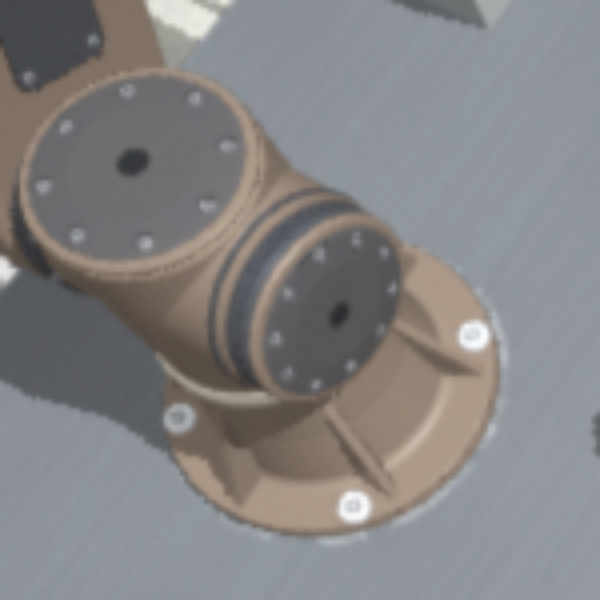

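```bash
python3 - <<'E'
from plant import *
from fit import *
import cv2
p=np.load("fit.npy")
o=ctrl.get_obs();print(o["clock"],o["tool_pos"],o["orientation"],o["force"],o["opening"])
for n,k in(("top",13),("scene",7)):
    s=snapshot(n); cv2.imwrite(f"pics/{n}3.png",s["image"][...,::-1]); pickle.dump(s,open(f"{n}3.pkl","wb"))
    print(n,proj(n,o["tool_pos"],p[k:k+6]))
a=cv2.imread("pics/top3.png")[180:270,260:380];cv2.imwrite("pics/t3.png",cv2.resize(a,None,fx=6,fy=6))
a=cv2.imread("pics/scene3.png")[160:280,190:310];cv2.imwrite("pics/s3.png",cv2.resize(a,None,fx=5,fy=5))
E
```

```text
6.7167 [ 0.64268552 -0.01966948  0.11828497] [-92.13251854 -74.98754809  12.16806198] [-1.58770596  0.55283415  0.24594169] -4.676070976981895e-06
top [[298.08415552 197.84698053]]
scene [[282.49578737 250.01008565]]
```

View pics/t3.png

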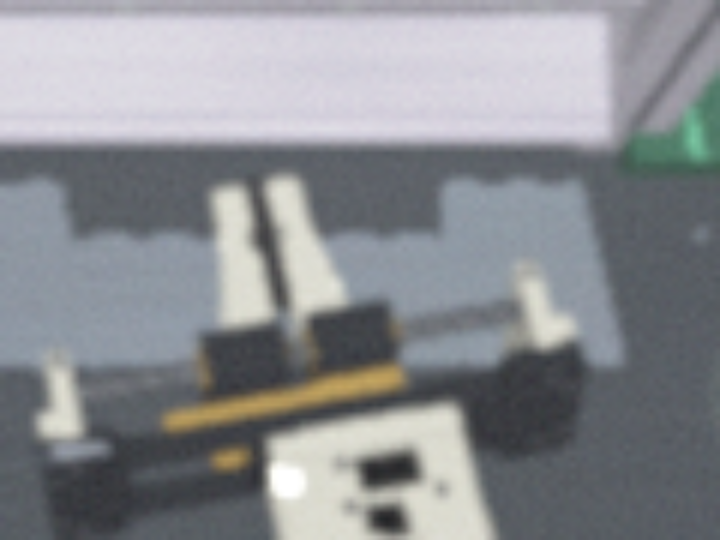

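View pics/s3.png

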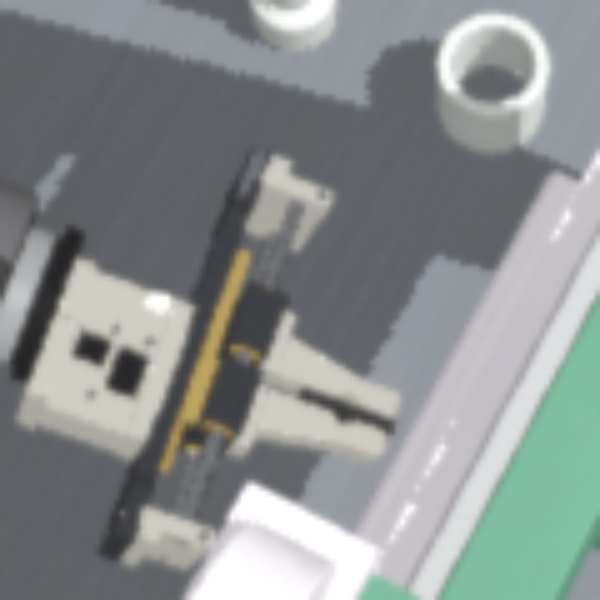

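```bash
python3 - <<'E'
from fit import *
p=np.load("fit.npy")
def tri(a,b):
    g=least_squares(lambda X:np.r_[proj("top",X,p[13:19])[0]-a,proj("scene",X,p[7:13])[0]-b],[.55,0,.1]);return g.x.round(4),g.cost.round(2)
f=lambda t:(260+t[0]/6-.5,180+t[1]/6-.5); s=lambda t:(190+t[0]/5-.5,160+t[1]/5-.5)
for n,a,b in(("left finger tip",(228,185),(400,400)),("right tip",(285,177),(385,450)),("right lug tip",(527,265),(210,528)),("left lug tip",(60,352),(325,195))):
    print(n,tri(f(a),s(b)))
from sim import *
q=np.array([ -43.383,31.927,-48.017,-123.997,-69.172,81.952]);t,w,A=pose(q);print(t,A[:,1].round(3),A[:,0].round(3))
for d in (0,-.03,-.035):print(proj("top",t+d*A[:,1]+.008*A[:,0],p[13:19]),proj("scene",t+d*A[:,1]+.008*A[:,0],p[7:13]))
for x in(.66,.675,.69):
    q1,e=ik(np.array([x,-.015,.118]),A,q);print(x,q1.round(),e)
E
```

```text
left finger tip (array([ 0.6075, -0.0167,  0.1451]), np.float64(0.07))
right tip (array([ 0.6117, -0.0388,  0.1368]), np.float64(0.35))
right lug tip (array([ 0.5672, -0.118 ,  0.193 ]), np.float64(0.04))
left lug tip (array([0.5384, 0.0448, 0.1885]), np.float64(0.4))
[ 0.64264733 -0.01967221  0.1182953 ] [ 0.951  0.167 -0.259] [0.253 0.055 0.966]
[[298.03770436 196.16466403]] [[283.36271461 249.39994565]]
[[300.74395339 207.75813596]] [[271.62075752 245.05438943]]
[[301.20100615 209.71613327]] [[269.65379507 244.32644043]]
0.66 [ -41.   32.  -47. -126.  -68.   81.] 8.997529720675761e-11
0.675 [ -40.   32.  -45. -127.  -67.   80.] 1.1607610137089835e-14
0.69 [ -38.   32.  -44. -128.  -66.   79.] 4.648806249870614e-12
```

```bash

python3 -m pendant '[[[-0.58,0.155,0,0,0,0,0],[-0.58,0.155,0,0,0,0,0],[-0.58,0.155,0,0,0,0,0],[0,0,0,0,0,0,0],[0.3,1.11,0,0,0,0,0],[0.3,1.11,0,0,0,0,0],[0.3,1.11,0,0,0,0,0],[0,0,0,0,0,0,0],[0,0,0,0,0,0,0]]]'; python3 log.py
python3 - <<'E'
from plant import *
import cv2
for n,(a,b,c,d) in (("top",(160,280,230,390)),("scene",(150,290,190,330))):
    s=snapshot(n); cv2.imwrite(f"pics/{n}4.png",cv2.resize(s["image"][a:b,c:d,::-1],None,fx=4,fy=4))
E
```

```text
clock: 7.57
tool_pos: [0.6764, -0.0135, 0.0978]
orientation: [-91.5, -74.8, 11.5]
force: [-0.7, 0.6, 0.7]
opening: 0.0005
clock 7.567
joint_pos [ -39.802   35.817  -45.704 -128.088  -69.473   83.491]
tool_pos [ 0.676 -0.014  0.098]
orientation [-91.464 -74.828  11.505]
force [-0.733  0.623  0.66 ]
opening 0.0
```

View pics/top4.png

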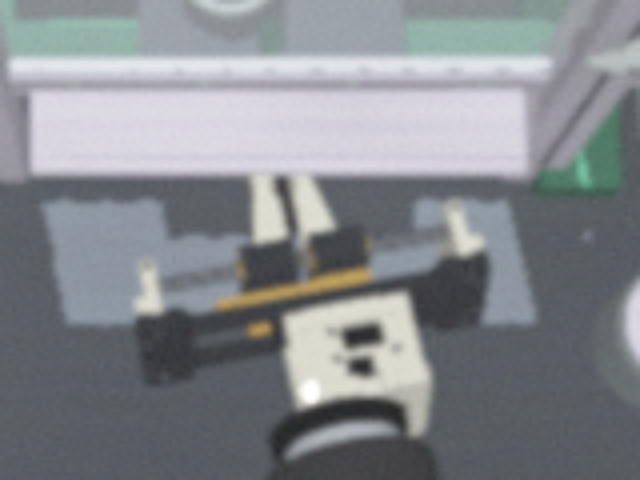

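View pics/scene4.png

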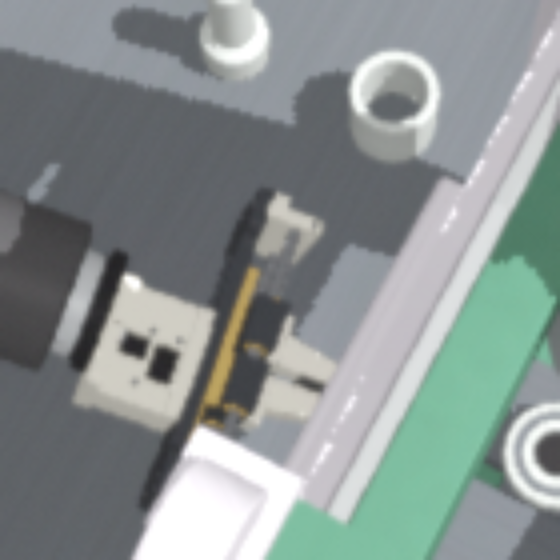

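```bash

python3 -m pendant '[[[0.24,-0.065,0,0,0,0,0],[0.24,-0.065,0,0,0,0,0],[0.24,-0.065,0,0,0,0,0],[0.24,-0.065,0,0,0,0,0],[0.24,-0.065,0,0,0,0,0],[0.24,-0.065,0,0,0,0,0]]]'; python3 -m pendant '[[[0.24,-0.065,0,0,0,0,0],[0.24,-0.065,0,0,0,0,0],[0.24,-0.065,0,0,0,0,0]]]';python3 -m pendant '[[[0.24,-0.065,0,0,0,0,0],[0.24,-0.065,0,0,0,0,0],[0.24,-0.065,0,0,0,0,0]]]'; python3 log.py
```

```text
clock: 8.17
tool_pos: [0.6761, -0.0142, 0.1123]
orientation: [-91.2, -74.8, 11.2]
force: [0.6, -0.1, -0.0]
opening: 0.0005
clock: 8.42
tool_pos: [0.6761, -0.0141, 0.1197]
orientation: [-91.2, -74.8, 11.2]
force: [0.0, -0.7, 0.1]
opening: 0.0003
clock: 8.67
tool_pos: [0.676, -0.014, 0.1267]
orientation: [-91.1, -74.7, 11.1]
force: [0.8, 0.9, -3.1]
opening: 0.0003
clock 8.667
joint_pos [ -38.966   29.267  -44.874 -126.519  -64.726   77.15 ]
tool_pos [ 0.676 -0.014  0.127]
orientation [-91.135 -74.711  11.096]
force [ 0.849  0.933 -3.126]
opening 0.0
```

```bash

python3 -m pendant '[[[0.34,-0.09,0,0,0,0,0],[0.34,-0.09,0,0,0,0,0],[0.34,-0.09,0,0,0,0,0],[0.34,-0.09,0,0,0,0,0],[0.34,-0.09,0,0,0,0,0],[0.34,-0.09,0,0,0,0,0],[0.34,-0.09,0,0,0,0,0],[0.34,-0.09,0,0,0,0,0],[0.34,-0.09,0,0,0,0,0],[0.34,-0.09,0,0,0,0,0]]]'; python3 -m pendant '[[[0.34,-0.09,0,0,0,0,0],[0.34,-0.09,0,0,0,0,0],[0.34,-0.09,0,0,0,0,0],[0.34,-0.09,0,0,0,0,0],[0.34,-0.09,0,0,0,0,0],[0.34,-0.09,0,0,0,0,0],[0.34,-0.09,0,0,0,0,0],[0.34,-0.09,0,0,0,0,0],[0.34,-0.09,0,0,0,0,0],[0.34,-0.09,0,0,0,0,0],[0.34,-0.09,0,0,0,0,0],[0.34,-0.09,0,0,0,0,0]]]'; python3 log.py
python3 - <<'E'
from plant import *
import cv2,pickle
for n,(a,b,c,d) in (("top",(130,250,210,430)),("scene",(100,350,160,400))):
    s=snapshot(n); cv2.imwrite(f"pics/{n}5.png",s["image"][...,::-1]);cv2.imwrite(f"pics/{n}5c.png",cv2.resize(s["image"][a:b,c:d,::-1],None,fx=5 if n=="top" else 3,fy=5 if n=="top" else 3)[:600,:800] if n=="scene" else cv2.resize(s["image"][a:b,c:d,::-1],None,fx=3.6,fy=3.6))
E
```

```text
clock: 9.5
tool_pos: [0.6762, -0.0138, 0.1623]
orientation: [-91.2, -74.8, 11.1]
force: [-1.8, -1.8, -2.0]
opening: 0.0002
clock: 10.5
tool_pos: [0.6765, -0.0135, 0.2045]
orientation: [-91.2, -74.8, 11.1]
force: [-2.1, -1.0, -3.2]
opening: 0.0006
clock 10.5
joint_pos [ -35.005   13.206  -40.264 -119.938  -51.843   57.997]
tool_pos [ 0.676 -0.013  0.205]
orientation [-91.155 -74.758  11.121]
force [-2.083 -0.979 -3.213]
opening 0.001
```

View pics/top5c.png

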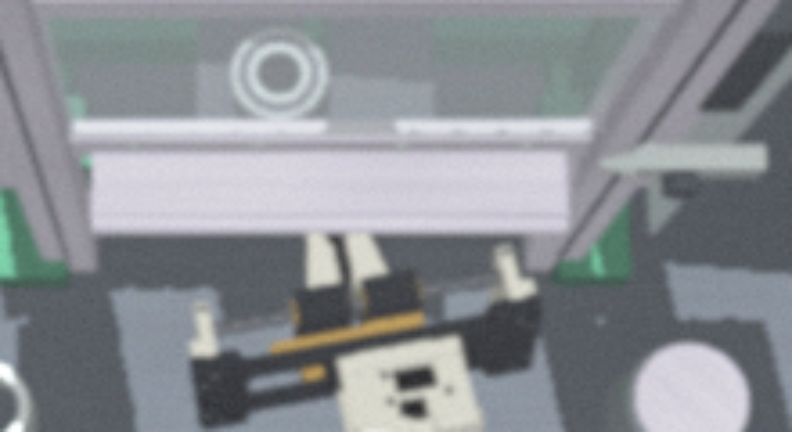

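View pics/scene5c.png

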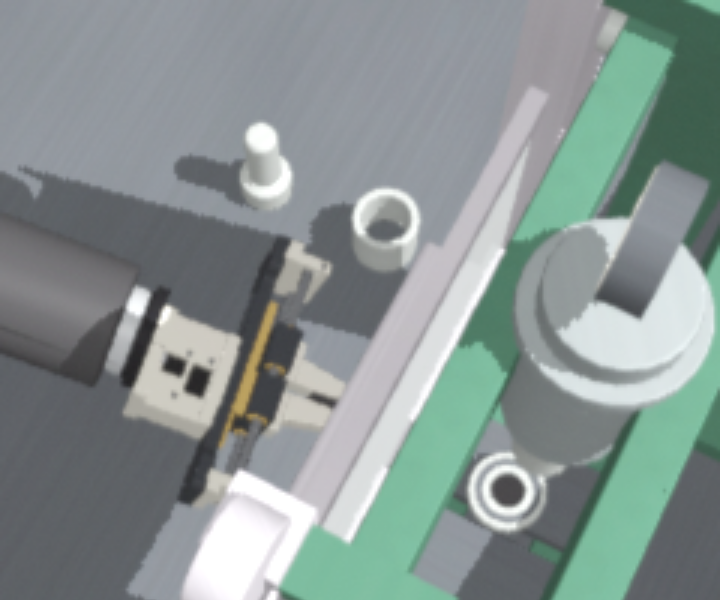

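```bash
python3 - <<'E'
import cv2,numpy as np
def c(f,y0,y1,x0,x1,s,o,lo,hi):
    a=cv2.imread(f"pics/{f}.png")[y0:y1,x0:x1].astype(float)
    a=np.clip((a-lo)/(hi-lo)*255,0,255).astype(np.uint8)
    cv2.imwrite(f"pics/{o}.png",cv2.resize(a,None,fx=s,fy=s,interpolation=cv2.INTER_NEAREST))
c("scene5",165,205,285,325,15,"e1",50,230)
c("scene0",175,215,285,325,15,"e2",50,230)
c("top5",160,210,225,265,12,"e3",50,230)
c("top5",160,210,350,390,12,"e4",50,230)
a=np.hstack([cv2.imread("pics/e3.png"),np.zeros((600,10,3),np.uint8)+255,cv2.imread("pics/e4.png")])
cv2.imwrite("pics/e34.png",a[:, :800] if 0 else cv2.resize(a,(784,485)))
E
```

```text
(no output)
```

View pics/e1.png

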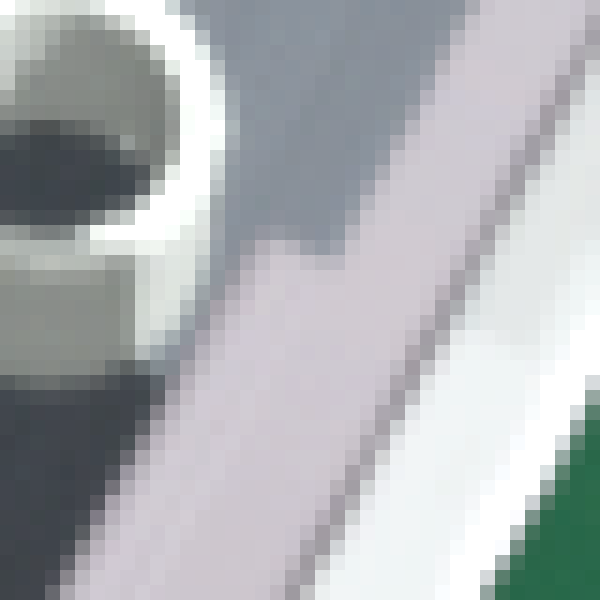

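View pics/e2.png

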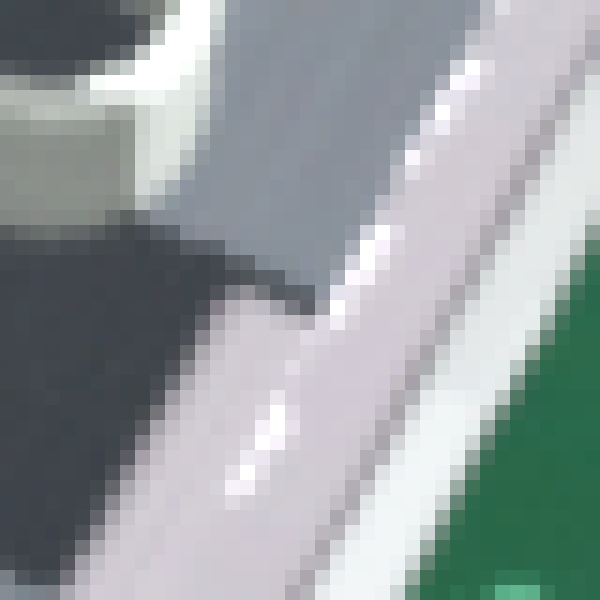

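View pics/e3.png

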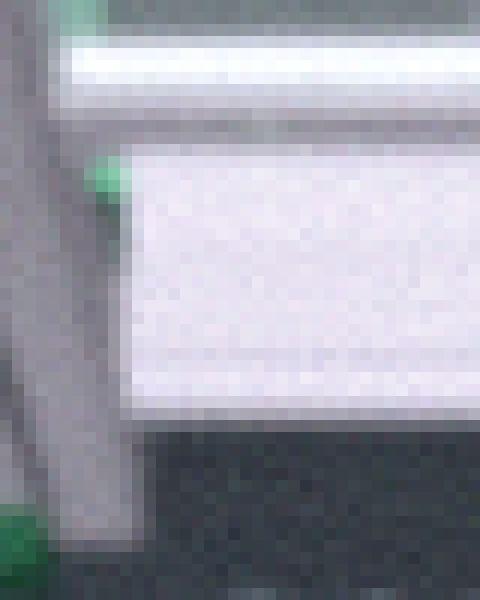

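View pics/e4.png

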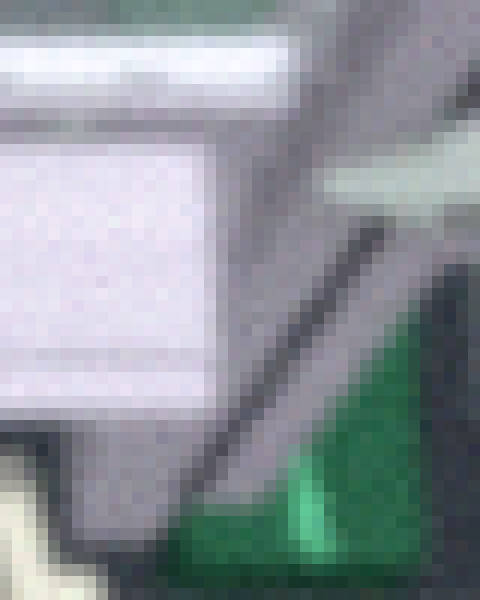

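```bash
cat > fit2.py <<'E'
import numpy as np,fit
from fit import *
def obs2(p):
    q1=p[19];z0=.13+p[3];z=.13+q1
    return [("scene",(-.0505,.135,z0+.003),(299.2,193.6),1),("scene",(-.0505,.135,z+.003),(301.5,180.5),1),
     ("top",(-.052,.135,z),(235.3,194.4),1),("top",(-.052,-.135,z),(367.0,194.0),1)]
def res2(p):
    o=[]
    for n,P,uv,s in obs2(p):
        d=p[7:13] if n=="scene" else p[13:19]
        o+=list((proj(n,W(p,P),d)[0]-uv)/s)
    return np.r_[res(p[:19]),o]
if __name__=="__main__":
    p0=np.r_[np.load("fit.npy"),.1]
    r=least_squares(res2,p0,x_scale=[.1,.1,.1,.01,.1,.01,.01]+[.001]*12+[.01])
    cov=np.linalg.inv(r.jac.T@r.jac)
    print(np.round(r.x[:7],4),"q1",r.x[19],np.sqrt(np.diag(cov))[[3,4,19]])
    print("need rise",r.x[4]-.13-r.x[19], "sd",np.sqrt(cov[4,4]+cov[19,19]-2*cov[4,19]))
    print(res2(r.x)[-8:].round(2)); print(r.x[19]-r.x[3])
    np.save("fit2.npy",r.x)
E
python3 fit2.py
```

```text
[ 0.6729 -0.0204 -0.0078  0.0252  0.2945 -0.0207 -0.0343] q1 0.10413728937890475 [0.00466214 0.0025116  0.00406109]
need rise 0.060317548397199286 sd 0.004265874325735616
[ 1.32 -0.1   0.79 -0.24 -0.01  0.39  0.42  0.42]
0.07897087313916554
```

```bash

python3 -m pendant '[[[0.34,-0.09,0,0,0,0,0],[0.34,-0.09,0,0,0,0,0],[0.34,-0.09,0,0,0,0,0],[0.34,-0.09,0,0,0,0,0],[0.34,-0.09,0,0,0,0,0],[0.34,-0.09,0,0,0,0,0],[0.34,-0.09,0,0,0,0,0],[0.34,-0.09,0,0,0,0,0],[0.34,-0.09,0,0,0,0,0],[0.34,-0.09,0,0,0,0,0],[0.34,-0.09,0,0,0,0,0],[0.34,-0.09,0,0,0,0,0]]]'; python3 -m pendant '[[[0.34,-0.09,0,0,0,0,0],[0.34,-0.09,0,0,0,0,0],[0.24,-0.065,0,0,0,0,0],[0,0,0,0,0,0,0],[0,0,0,0,0,0,0]]]'; python3 log.py
python3 - <<'E'
from plant import *
import cv2,pickle,numpy as np
im={}
for n in("top","scene"):
    A=[]
    for k in range(3):
        s=snapshot(n);A.append(s["image"].astype(float))
    m=np.mean(A,0);im[n]=m;cv2.imwrite(f"pics/{n}6.png",m[...,::-1])
def c(f,y0,y1,x0,x1,s,o,lo=50,hi=230):
    a=np.clip((im[f][y0:y1,x0:x1,::-1]-lo)/(hi-lo)*255,0,255).astype(np.uint8)
    cv2.imwrite(f"pics/{o}.png",cv2.resize(a,None,fx=s,fy=s,interpolation=cv2.INTER_NEAREST))
c("top",155,205,215,265,12,"f3");c("top",155,205,350,430,9,"f4");c("scene",150,200,280,330,12,"f1");c("scene",310,345,210,250,15,"f2",60,200)
cv2.imwrite("pics/top6c.png",cv2.resize(im["top"][120:260,200:440,::-1],None,fx=3.3,fy=3.3))
E
```

```text
clock: 11.6
tool_pos: [0.6767, -0.0133, 0.2467]
orientation: [-91.2, -74.8, 11.1]
force: [-0.6, -0.5, -1.4]
opening: 0.0004
clock: 12.02
tool_pos: [0.6772, -0.013, 0.2569]
orientation: [-91.3, -74.9, 11.3]
force: [0.5, 0.5, 0.1]
opening: 0.0003
clock 12.017
joint_pos [ -30.889    4.392  -35.836 -113.336  -43.421   43.778]
tool_pos [ 0.677 -0.013  0.257]
orientation [-91.295 -74.855  11.283]
force [0.533 0.509 0.132]
opening 0.0[ WARN:0@3.385] global loadsave.cpp:1063 imwrite_ Unsupported depth image for selected encoder is fallbacked to CV_8U.
```

View pics/top6c.png

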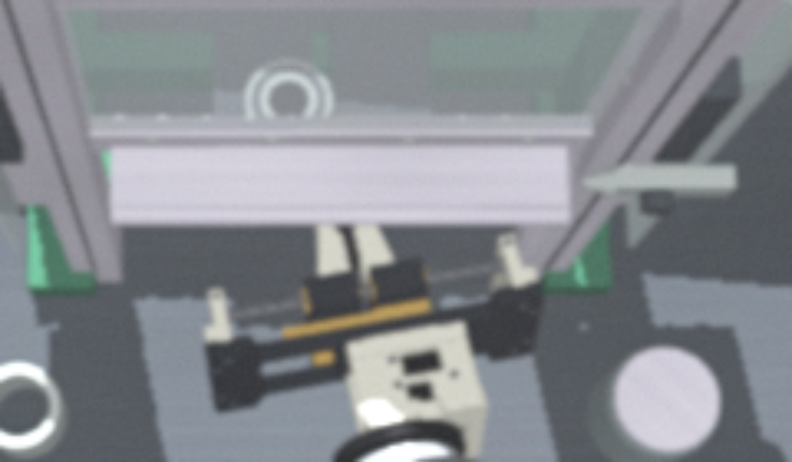

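View pics/f1.png

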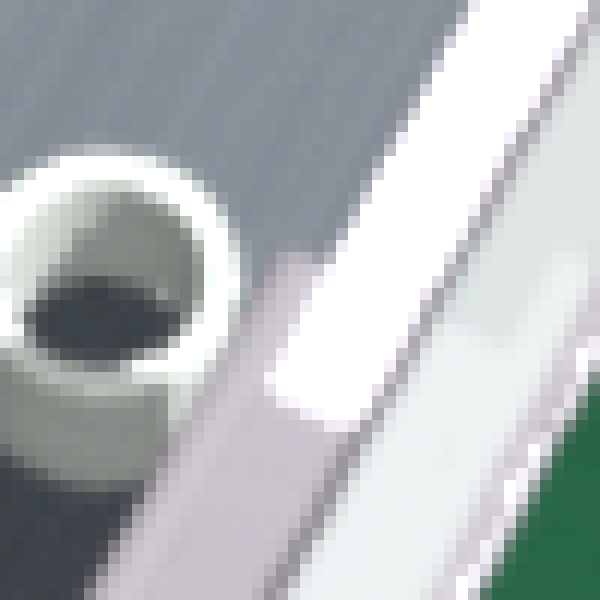

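View pics/f3.png

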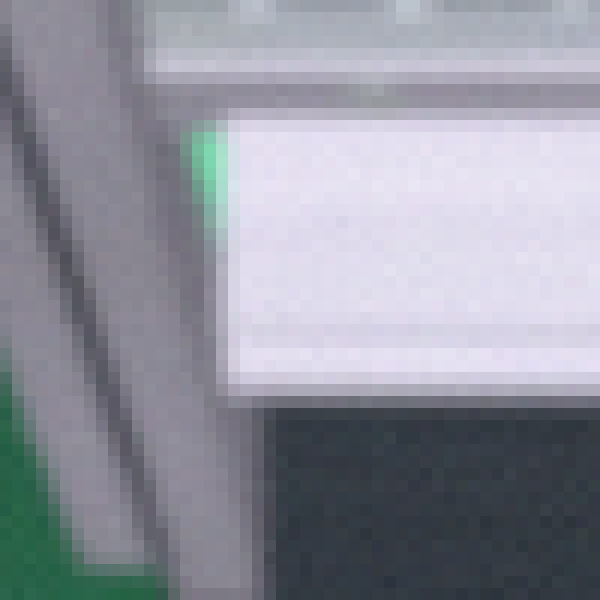

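View pics/f4.png

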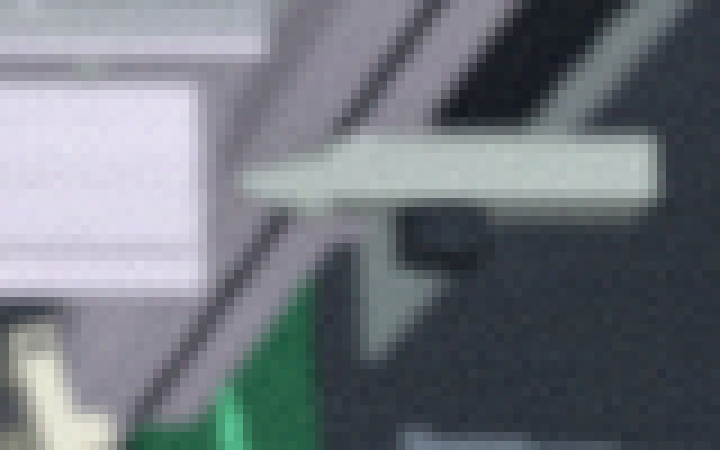

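View pics/f2.png

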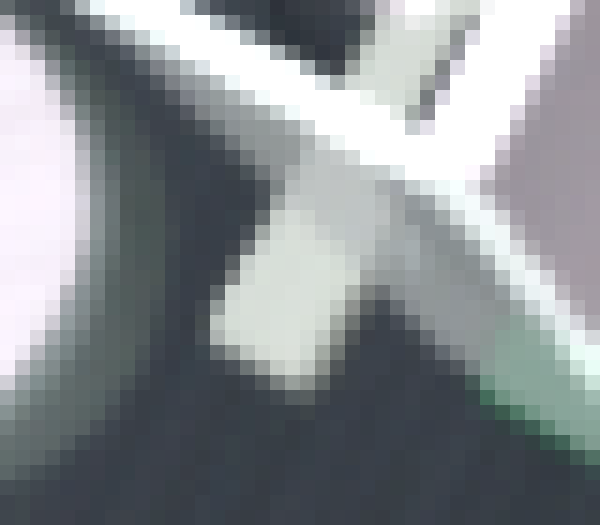

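```bash
cat > fit3.py <<'E'
from fit2 import *
def res3(p,sz=.001):
    o=[];z=.13+p[20];h=p[4]
    for n,P,uv,s in [("scene",(-.0505,.135,z+.003),(303.25,170.75),1),("top",(-.052,.135,z),(233.0,187.4),1),("top",(-.052,-.135,z),(372.3,187.2),1),
      ("top",(-.028,-.142,h),(375.4,175.1),1),("top",(p[5],-.231,h+.009),(422.6,169.3),.7),("top",(p[6],-.231,h+.009),(422.6,176.7),.7)]:
        d=p[7:13] if n=="scene" else p[13:19]
        o+=list((proj(n,W(p,P),d)[0]-uv)/s)
    return np.r_[res2(p[:20]),o,(p[20]-p[19]-.0524)/sz,(p[19]-p[3]-.0795)/.003]
for sz in(.001,.1):
    p0=np.r_[np.load("fit2.npy"),.15]
    r=least_squares(lambda p:res3(p,sz),p0,x_scale=[.1,.1,.1,.01,.1,.01,.01]+[.001]*12+[.01]*2)
    cov=np.linalg.inv(r.jac.T@r.jac)
    print(np.round(r.x[:7],4),r.x[19:])
    print("need",r.x[4]-.13-r.x[20],np.sqrt(cov[4,4]+cov[20,20]-2*cov[4,20]),r.cost)
    print(res3(r.x)[-14:].round(2)); np.save("fit3.npy",r.x)
E
python3 fit3.py
```

```text
[ 0.6729 -0.0203 -0.0078  0.0253  0.2941 -0.0205 -0.0343] [0.10483552 0.15729737]
need 0.00677561725840764 0.002969902876269542 9.67288388121222
[ 0.35 -0.54  0.51  0.64 -0.21  0.45  0.38 -0.29 -0.12  0.52  0.53 -0.24
  0.06  0.03]
[ 0.6729 -0.0203 -0.0078  0.0248  0.2941 -0.0205 -0.0343] [0.10423661 0.15800471]
need 0.00605526011416993 0.0038640067014922164 9.630578891681836
[ 0.37 -0.69  0.49  0.54 -0.14  0.35  0.38 -0.29 -0.12  0.52  0.53 -0.24
  1.37 -0.04]
```

```bash

python3 -m pendant '[[[0.18,-0.05,0,0,0,0,0],[0.18,-0.05,0,0,0,0,0],[0.18,-0.05,0,0,0,0,0],[0,0,0,0,0,0,0],[0,0,0,0,0,0,0]]]'; python3 log.py
python3 - <<'E' 2>/dev/null
from plant import *
import cv2,pickle,numpy as np
im={}
for n in("top","scene"):
    m=np.mean([snapshot(n)["image"].astype(float) for k in range(6)],0);im[n]=m;np.save(f"{n}7.npy",m)
def c(f,y0,y1,x0,x1,s,o,lo=50,hi=230):
    a=np.clip((im[f][y0:y1,x0:x1,::-1]-lo)/(hi-lo)*255,0,255).astype(np.uint8)
    cv2.imwrite(f"pics/{o}.png",cv2.resize(a,None,fx=s,fy=s,interpolation=cv2.INTER_NEAREST))
c("top",160,195,345,385,16,"g4",90,240)
print(im["top"][178:184,362:380,1].mean(0).round(0))
print(im["top"][178:184,225:240,1].mean(0).round(0))
print(im["top"][172:178,368:384,1].round(0))
E
```

```text
clock: 12.73
tool_pos: [0.6768, -0.0131, 0.2619]
orientation: [-91.3, -74.8, 11.2]
force: [-1.2, -0.9, -0.7]
opening: 0.0005
clock 12.733
joint_pos [ -30.372    3.544  -35.349 -112.458  -42.47    42.151]
tool_pos [ 0.677 -0.013  0.262]
orientation [-91.269 -74.784  11.232]
force [-1.201 -0.924 -0.739]
opening 0.001
[200. 200. 200. 200. 200. 200. 200. 200. 200. 198. 184. 162. 148. 144.
 142. 135. 126. 119.]
[146. 146. 145. 145. 142. 135. 135. 150. 180. 199. 204. 204. 203. 203.
 203.]
[[203. 204. 204. 200. 184. 158. 140. 133. 133. 139. 145. 146. 147. 154.
  157. 159.]
 [202. 201. 204. 200. 184. 156. 141. 134. 140. 150. 154. 158. 164. 167.
  173. 175.]
 [202. 203. 206. 200. 183. 158. 141. 140. 150. 164. 173. 177. 178. 181.
  184. 182.]
 [204. 204. 204. 202. 184. 159. 143. 144. 154. 171. 180. 184. 184. 183.
  184. 184.]
 [206. 204. 203. 200. 185. 160. 145. 142. 149. 158. 167. 171. 173. 175.
  178. 181.]
 [203. 204. 204. 200. 187. 162. 148. 143. 143. 147. 150. 153. 152. 154.
  160. 168.]]
```

View pics/g4.png

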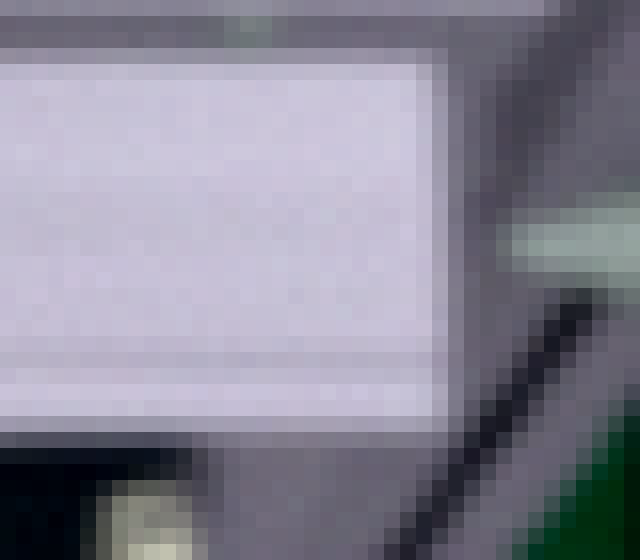

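```bash
python3 - <<'E'
from fit import *
p=np.load("fit3.npy")
for z in(.284,.288,.292,.296,.30,.304):
    a=proj("top",W(p,[(-.028,.135,z+.004),(-.028,-.135,z+.004)]),p[13:19]);
    print(z,"width",round(a[1,0]-a[0,0],2),a[:,0].round(2),"tip at equal z",[round(proj("top",W(p,(-.028,-.142,h)),p[13:19])[0,0],2) for h in(z,)])
a=proj("top",W(p,[(-.0,-.231,.294)]),p[13:19]);
E
```

```text
0.284 width 137.99 [233.64 371.63] tip at equal z [np.float64(374.82)]
0.288 width 138.49 [233.5  371.99] tip at equal z [np.float64(375.2)]
0.292 width 139.0 [233.36 372.37] tip at equal z [np.float64(375.58)]
0.296 width 139.52 [233.22 372.74] tip at equal z [np.float64(375.97)]
0.3 width 140.04 [233.08 373.12] tip at equal z [np.float64(376.36)]
0.304 width 140.56 [232.94 373.5 ] tip at equal z [np.float64(376.75)]
```

```bash

python3 -m pendant '[[[-0.3,0.08,0,0,0,0,0],[-0.48,0.13,0,0,0,0,0],[-0.48,0.13,0,0,0,0,0],[-0.48,0.13,0,0,0,0,0],[-0.48,0.13,0,0,0,0,0],[-0.48,0.13,0,0,0,0,0],[-0.3,-1.1,0,0,0,0,0],[-0.4,-1.5,0,0,0,0,0],[-0.4,-1.5,0,0,0,0,0],[-0.4,-1.5,0,0,0,0,0],[-0.4,-1.5,0,0,0,0,0],[-0.4,-1.5,0,0,0,0,0]]]'; python3 log.py
python3 -m pendant '[[[-0.4,-1.5,0,0,0,0,0],[-0.4,-1.5,0,0,0,0,0],[-0.2,-0.7,0,0,0,0,0],[0,0,0,0,0,0,0],[0,0,0,0,0,0,0],[0,0,0,0,0,0,0]]]'; python3 log.py
python3 - <<'E' 2>/dev/null
from plant import *
import cv2,pickle,numpy as np
im={}
for n in("top","scene"):
    m=np.mean([snapshot(n)["image"].astype(float) for k in range(4)],0);im[n]=m;np.save(f"{n}8.npy",m);cv2.imwrite(f"pics/{n}8.png",m[...,::-1].astype(np.uint8))
print(im["top"][178:184,362:380,1].mean(0).round(0))
print(im["top"][178:184,225:240,1].mean(0).round(0))
print(im["top"][172:178,368:384,1].round(0))
E
```

```text
clock: 14.33
tool_pos: [0.5872, -0.0286, 0.234]
orientation: [-91.2, -74.8, 11.2]
force: [0.2, 0.3, 0.1]
opening: 0.0004
clock 14.333
joint_pos [ -41.837    1.23   -43.929 -107.436  -52.593   46.13 ]
tool_pos [ 0.587 -0.029  0.234]
orientation [-91.241 -74.753  11.214]
force [0.169 0.287 0.101]
opening 0.0
clock: 14.83
tool_pos: [0.5518, -0.0358, 0.2345]
orientation: [-91.2, -74.8, 11.2]
force: [1.3, 1.0, -0.5]
opening: 0.0004
clock 14.833
joint_pos [ -46.38    -1.52   -45.829 -103.106  -55.484   44.103]
tool_pos [ 0.552 -0.036  0.234]
orientation [-91.247 -74.801  11.173]
force [ 1.256  1.044 -0.477]
opening 0.0
[198. 198. 197. 197. 198. 198. 199. 198. 198. 195. 183. 160. 145. 142.
 141. 133. 124. 119.]
[145. 143. 145. 144. 140. 134. 133. 149. 177. 197. 202. 201. 201. 201.
 201.]
[[200. 198. 201. 198. 182. 157. 142. 132. 131. 139. 142. 145. 147. 154.
  155. 158.]
 [200. 202. 201. 196. 181. 158. 140. 131. 140. 148. 154. 158. 160. 166.
  171. 172.]
 [198. 200. 203. 198. 182. 157. 139. 138. 147. 162. 172. 176. 176. 177.
  180. 182.]
 [201. 201. 202. 198. 181. 156. 142. 141. 153. 167. 177. 179. 181. 183.
  183. 184.]
 [201. 201. 203. 198. 182. 159. 144. 141. 145. 156. 164. 170. 170. 173.
  174. 180.]
 [201. 201. 202. 199. 184. 160. 146. 143. 141. 145. 149. 150. 151. 151.
  160. 167.]]
```

View pics/top8.png

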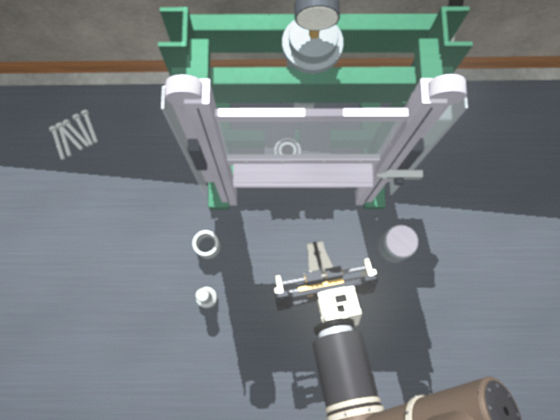

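View pics/scene8.png

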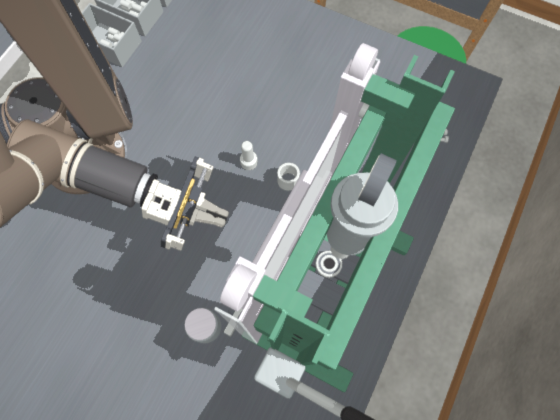

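```bash
python3 - <<'E'
from fit import *
import cv2
m=np.load("scene8.npy")
def c(y0,y1,x0,x1,s,o,lo=50,hi=230):
    a=np.clip((m[y0:y1,x0:x1,::-1]-lo)/(hi-lo)*255,0,255).astype(np.uint8)
    cv2.imwrite(f"pics/{o}.png",cv2.resize(a,None,fx=s,fy=s,interpolation=cv2.INTER_NEAREST))
c(150,190,285,325,15,"h1")
p=np.load("fit3.npy")
for z in(.284,.292,.30): print(z,((proj("scene",W(p,(-.0505,.135,z+.003)),p[7:13])[0]+.5-[285,150])*15).round())
E
```

```text
0.284 [285. 320.]
0.292 [288. 296.]
0.3 [292. 272.]
```

View pics/h1.png

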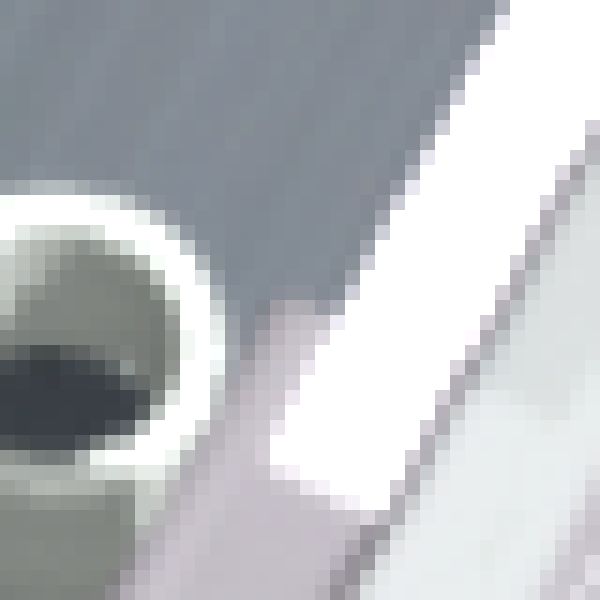

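```bash
python3 -c "
from plant import ctrl
print(ctrl.get_obs()['force'],ctrl.get_obs()['clock']);print(ctrl.close_job())"
```

```text
[-0.06689321 -1.05024354  0.00410081] 15.2333
the job is handed in; nothing more can be done
None
```

I pushed the window up about 137 mm with the shut fingers beneath its lip, then lowered the hand, backed it out clear of the press and handed the job in at 15.2 s. The hand rose at about 40 mm/s while pushing, and the vertical force in the readings was about 1 to 3 N.

- **Lip height:** my last estimate puts the lip's centre at about 0.292 m and the pointer's tip at about 0.294 m. That is level to within 2 mm, with about 3 to 4 mm of uncertainty. The lip's width and the tip's position in the top picture alone read a few mm higher for both (0.299 m and 0.2965 m), which is also within 10 mm.
- **After letting go:** the window's edges in the top picture had not moved, so it stays where it was left.
- **Other parts:** the bearing, mandrel, sleeve and can look unmoved in the last pictures. I judged that by eye and did not measure it.
- **Disagreement:** in the pictures the fingertips sat about 35 mm further back along the fingers than the reported TCP. I went by the pictures to get the fingers under the lip, and the lip height found at contact then agreed with the camera estimate to within a few mm.

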